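# Unclip the painted sign brackets, sort them by weight and put the drawer away

## Robot

A 7-joint arm with a two-finger parallel gripper is mounted at the origin on the work surface. World frame = base frame: x ahead of the robot, y to its left, z up, the work surface at z = 0. Lengths are in mm, angles in rad, forces in N, time in s.
With the tool pointing down it reaches from about 400 to 900 mm from the base axis. Payload 5.5 kg.
Tool frame: the origin (TCP) lies midway between the tips of the shut fingers; the grasp point (between the pads) lies 19 mm behind it; z points along the fingers, y is the line along which they close (so a half turn about z gives the same grasp; the last joint's range is limited). The gripper opens to 85 mm and grips with 20 to 120 N. Pads are 22 mm wide; open, the fingers measure 114 mm over their backs; the gripper's body (76 mm by 85 mm) begins 54 mm behind the grasp point. The pads swing forward as they close: fully open they stand 13 mm farther back than shut.
Start: joints at [-1.017, 0.501, -0.427, 1.55, 0.221, 1.138, -0.21], TCP at [186.329, 622.721, 231.31] pointing down, gripper open.
Joint ranges: [-2.88, 2.88], [-0.31, 2.03], [-1.54, 1.56], [0.2, 2.42], [-1.41, 4.55], [0.19, 2.02], [-2.57, 2.57]. Speed limits (rad/s): [2.57, 2.57, 3.14, 3.14, 3.14, 3.14, 3.14].

## Interface

Orientations are given as a unit quaternion [w, x, y, z].
In Python, from cell import readout, get_image, camera_model, finish_job gives the robot as it stands.
- The arm moves only by the tool jog_arm, never from a script. Its argument "rows" is a list of rows, each a list of 3 entries, a list of its own where there are three numbers: the shift along the tool's x, y, z in units of 0.5 m (1.0 is 0.5 m), then the turn, a rotation vector about the tool's x, y, z in units of 1.5 rad (1.0 is 1.5 rad), then the opening, from 0 (shut) to 1 (fully open). A call has 1 to 10 rows; each row is the pose to reach, as a shift and turn from the pose commanded when the call began, along the tool's axes at that moment; what a row does not reach only later rows make up. A row lasts 1/10 s, in which the tool goes at most 50 mm and 8.59 degrees, less where a joint would pass 70% of its speed; a pose out of reach is approached as far as the arm can. A call with a number of a shift or a turn outside -1 to 1 is refused whole. A call with a gripper value outside its range is refused whole. The fingers move at their own pace and stop on an object; the grip force is fixed at half the most. Time passes only in rows, so rows that repeat a pose let the fingers close. It gives the time, the measured TCP pose, the force, the opening and the grip force at its end, in the units of the state.
- readout.get_obs(): the state, without advancing time (a new reading comes with each control period).
- get_image(name): name is "side" or "top"; returns the picture (480x640x3 uint8, blue, green, red); there is no depth.
- camera_model(name): a dict with "K" (3x3 intrinsics, pixels), "k1" (the pictures are not rectified: a ray, as slopes to the right and down, at radius r is drawn at 1 + k1 r^2 times it, then the intrinsics apply), "pose" (4x4, takes a point from camera to world coordinates). Camera axes: x right, y down, z forward; pixel columns grow to the right and rows downward; lengths in mm; the calibration is good to about 2 mm. A picture is of the moment at which its call begins. camera_model takes no time and is no camera call.
- finish_job(): hands the job in; it is judged then, once.
The state is a dict: "time_s": time; "q": joint angles; "joint_velocities": joint speeds; "joint_efforts": joint torques, N m; "tool_pos": TCP position; "eef_rot": TCP orientation; "wrist_force": force on the tool from outside, world axes, zero at the start; "ft_torque": the same for the moment, N m; "grip_width": finger opening in mm; "gripper_force": force on a finger pad.
Only numpy, scipy, OpenCV 4.12 (cv2) and the standard library are available. Lean on these libraries where they do the work, as an engineer would, in place of code of your own. Each camera call takes 0.05 s, during which the arm holds its last target. There are 200 camera calls.

## Task

The black sign brackets on the drying board look alike, but some are steel and some aluminium: only their weight tells (steel about 0.42 kg, aluminium about 0.15 kg). Pull the parts drawer fully open, pull every bracket up out of its spring clips, feel in the hand which metal it is, and lay it flat, post up, in a compartment of its own: steel in the grey-lined ones, aluminium in the orange-lined ones. When all are in, push the drawer fully home against its stop; do not disturb the battery, glue bottle or tape measure.

Things in the scene. Friction and masses are not known exactly. Their poses are not given: they have to be found in the camera images.
- board: fixed wood drying board 170 x 370 x 12 mm, origin at the centre of its underside. Five clip stations along its y at -144, -72, 0, 72, 144 mm, some empty. A clipped bracket lies flat on it, length along the board's x; sprung steel noses (tops 29 mm above the bench) overhang its two ends by 2 mm. Pulled straight up it pops out at about 7 to 12 N plus its weight.
- drawer (a joint): how far the parts drawer is pulled out of its blue cabinet, m: 0 = fully home against its stop, 0.16 = fully open (stop). Slides towards the cabinet's -x (front, to the robot); friction about 2 N.
- cabinet: low blue steel cabinet, fixed, 200 (x) x 320 (y) x 72 mm high, origin at the centre of its underside; its open front faces its -x at x = -100 mm. The drawer front is 310 wide and reaches to 62 mm above the bench.
- drawer_handle (a point): centre of the drawer's steel bar handle: a horizontal bar about 10 mm thick and 100 mm long along the cabinet's y, centre line 35 mm in front of the drawer front (30 mm of room for a finger behind it), 48 mm above the bench, free above and below; it can be pinched from above with one finger between bar and drawer front. Moves with the drawer.
- mid_p (a point): black bracket (may be absent), point at its centre, 22 mm above its underside. Flat plate 110 (its x) x 40 (y) x 8 mm with a square post 24 x 24 mm in the middle of its top, up to 44 mm above the underside; z up along the post. Grip it by the post, above the plate. Steel (0.38 to 0.48 kg) or aluminium (0.12 to 0.18 kg): all look alike; which lies where varies.
- mid_q (a point): black bracket (may be absent), point at its centre, 22 mm above its underside. Flat plate 110 (its x) x 40 (y) x 8 mm with a square post 24 x 24 mm in the middle of its top, up to 44 mm above the underside; z up along the post. Grip it by the post, above the plate. Steel (0.38 to 0.48 kg) or aluminium (0.12 to 0.18 kg): all look alike; which lies where varies.
- mid_r (a point): black bracket (may be absent), point at its centre, 22 mm above its underside. Flat plate 110 (its x) x 40 (y) x 8 mm with a square post 24 x 24 mm in the middle of its top, up to 44 mm above the underside; z up along the post. Grip it by the post, above the plate. Steel (0.38 to 0.48 kg) or aluminium (0.12 to 0.18 kg): all look alike; which lies where varies.
- mid_s (a point): black bracket (may be absent), point at its centre, 22 mm above its underside. Flat plate 110 (its x) x 40 (y) x 8 mm with a square post 24 x 24 mm in the middle of its top, up to 44 mm above the underside; z up along the post. Grip it by the post, above the plate. Steel (0.38 to 0.48 kg) or aluminium (0.12 to 0.18 kg): all look alike; which lies where varies.
- mid_t (a point): black bracket (may be absent), point at its centre, 22 mm above its underside. Flat plate 110 (its x) x 40 (y) x 8 mm with a square post 24 x 24 mm in the middle of its top, up to 44 mm above the underside; z up along the post. Grip it by the post, above the plate. Steel (0.38 to 0.48 kg) or aluminium (0.12 to 0.18 kg): all look alike; which lies where varies.
- drawer_front (a point): middle of the top edge of the drawer front, outer face, 62 mm above the bench; moves with the drawer, axes as the cabinet's. From it, 50 mm below, lie the compartments' floor centres (x, y, mm): grey-lined (73, 119), (73, 63), (73, 7), each 122 along x by 52 along y; orange-lined (39.5, -84), (106.5, -84), each 122 along y by 55 along x. Walls 12 mm high. One bracket each, lying along it.
- battery: tool battery pack, black and orange, 75 x 115 x 54 mm, bystander; origin at its underside.
- glue: white glue bottle, 56 mm across, 110 mm tall, bystander; origin at its underside.
- tape: yellow tape measure, 65 x 34 x 62 mm, bystander; origin at its underside.
Not all that is in view belongs to the job. What is shaped like the part that bears mid_r but pink or yellow is not meant.

How it is judged (in metres and radians):
On the way, in this order (a step that is already met when the one before it is completed fails the run):
1. the drawer is pulled fully open (value of joint drawer above 0.14 m), for 0.2 s.
2. with the drawer still open, every bracket lies flat in a compartment of its metal's colour (z of mid_p in the frame of drawer_front between -0.033 and -0.023 m and angle between each of mid_p, mid_q, mid_r, mid_s, mid_t's own z axis and vertical below 0.1 rad and ((x of mid_p in the frame of drawer_front between 0.061 and 0.085 m and y of mid_p in the frame of drawer_front between 0.107 and 0.131 m and angle between the x axis of mid_p and the x axis of drawer_front, either way round below 0.3 rad and contact force between bracket_p and drawer above 2.6 N) or (x of mid_p in the frame of drawer_front between 0.061 and 0.085 m and y of mid_p in the frame of drawer_front between 0.051 and 0.075 m and angle between the x axis of mid_p and the x axis of drawer_front, either way round below 0.3 rad and contact force between bracket_p and drawer above 2.6 N) or (x of mid_p in the frame of drawer_front between 0.061 and 0.085 m and y of mid_p in the frame of drawer_front between -0.005 and 0.019 m and angle between the x axis of mid_p and the x axis of drawer_front, either way round below 0.3 rad and contact force between bracket_p and drawer above 2.6 N) or (x of mid_p in the frame of drawer_front between 0.0275 and 0.0515 m and y of mid_p in the frame of drawer_front between -0.096 and -0.072 m and angle between the x axis of mid_p and the y axis of drawer_front, either way round below 0.3 rad and contact force between bracket_p and drawer below 2.6 N) or (x of mid_p in the frame of drawer_front between 0.0945 and 0.1185 m and y of mid_p in the frame of drawer_front between -0.096 and -0.072 m and angle between the x axis of mid_p and the y axis of drawer_front, either way round below 0.3 rad and contact force between bracket_p and drawer below 2.6 N)) and z of mid_q in the frame of drawer_front between -0.033 and -0.023 m and ((x of mid_q in the frame of drawer_front between 0.061 and 0.085 m and y of mid_q in the frame of drawer_front between 0.107 and 0.131 m and angle between the x axis of mid_q and the x axis of drawer_front, either way round below 0.3 rad and contact force between bracket_q and drawer above 2.6 N) or (x of mid_q in the frame of drawer_front between 0.061 and 0.085 m and y of mid_q in the frame of drawer_front between 0.051 and 0.075 m and angle between the x axis of mid_q and the x axis of drawer_front, either way round below 0.3 rad and contact force between bracket_q and drawer above 2.6 N) or (x of mid_q in the frame of drawer_front between 0.061 and 0.085 m and y of mid_q in the frame of drawer_front between -0.005 and 0.019 m and angle between the x axis of mid_q and the x axis of drawer_front, either way round below 0.3 rad and contact force between bracket_q and drawer above 2.6 N) or (x of mid_q in the frame of drawer_front between 0.0275 and 0.0515 m and y of mid_q in the frame of drawer_front between -0.096 and -0.072 m and angle between the x axis of mid_q and the y axis of drawer_front, either way round below 0.3 rad and contact force between bracket_q and drawer below 2.6 N) or (x of mid_q in the frame of drawer_front between 0.0945 and 0.1185 m and y of mid_q in the frame of drawer_front between -0.096 and -0.072 m and angle between the x axis of mid_q and the y axis of drawer_front, either way round below 0.3 rad and contact force between bracket_q and drawer below 2.6 N)) and z of mid_r in the frame of drawer_front between -0.033 and -0.023 m and ((x of mid_r in the frame of drawer_front between 0.061 and 0.085 m and y of mid_r in the frame of drawer_front between 0.107 and 0.131 m and angle between the x axis of mid_r and the x axis of drawer_front, either way round below 0.3 rad and contact force between bracket_r and drawer above 2.6 N) or (x of mid_r in the frame of drawer_front between 0.061 and 0.085 m and y of mid_r in the frame of drawer_front between 0.051 and 0.075 m and angle between the x axis of mid_r and the x axis of drawer_front, either way round below 0.3 rad and contact force between bracket_r and drawer above 2.6 N) or (x of mid_r in the frame of drawer_front between 0.061 and 0.085 m and y of mid_r in the frame of drawer_front between -0.005 and 0.019 m and angle between the x axis of mid_r and the x axis of drawer_front, either way round below 0.3 rad and contact force between bracket_r and drawer above 2.6 N) or (x of mid_r in the frame of drawer_front between 0.0275 and 0.0515 m and y of mid_r in the frame of drawer_front between -0.096 and -0.072 m and angle between the x axis of mid_r and the y axis of drawer_front, either way round below 0.3 rad and contact force between bracket_r and drawer below 2.6 N) or (x of mid_r in the frame of drawer_front between 0.0945 and 0.1185 m and y of mid_r in the frame of drawer_front between -0.096 and -0.072 m and angle between the x axis of mid_r and the y axis of drawer_front, either way round below 0.3 rad and contact force between bracket_r and drawer below 2.6 N)) and z of mid_s in the frame of drawer_front between -0.033 and -0.023 m and ((x of mid_s in the frame of drawer_front between 0.061 and 0.085 m and y of mid_s in the frame of drawer_front between 0.107 and 0.131 m and angle between the x axis of mid_s and the x axis of drawer_front, either way round below 0.3 rad and contact force between bracket_s and drawer above 2.6 N) or (x of mid_s in the frame of drawer_front between 0.061 and 0.085 m and y of mid_s in the frame of drawer_front between 0.051 and 0.075 m and angle between the x axis of mid_s and the x axis of drawer_front, either way round below 0.3 rad and contact force between bracket_s and drawer above 2.6 N) or (x of mid_s in the frame of drawer_front between 0.061 and 0.085 m and y of mid_s in the frame of drawer_front between -0.005 and 0.019 m and angle between the x axis of mid_s and the x axis of drawer_front, either way round below 0.3 rad and contact force between bracket_s and drawer above 2.6 N) or (x of mid_s in the frame of drawer_front between 0.0275 and 0.0515 m and y of mid_s in the frame of drawer_front between -0.096 and -0.072 m and angle between the x axis of mid_s and the y axis of drawer_front, either way round below 0.3 rad and contact force between bracket_s and drawer below 2.6 N) or (x of mid_s in the frame of drawer_front between 0.0945 and 0.1185 m and y of mid_s in the frame of drawer_front between -0.096 and -0.072 m and angle between the x axis of mid_s and the y axis of drawer_front, either way round below 0.3 rad and contact force between bracket_s and drawer below 2.6 N)) and z of mid_t in the frame of drawer_front between -0.033 and -0.023 m and ((x of mid_t in the frame of drawer_front between 0.061 and 0.085 m and y of mid_t in the frame of drawer_front between 0.107 and 0.131 m and angle between the x axis of mid_t and the x axis of drawer_front, either way round below 0.3 rad and contact force between bracket_t and drawer above 2.6 N) or (x of mid_t in the frame of drawer_front between 0.061 and 0.085 m and y of mid_t in the frame of drawer_front between 0.051 and 0.075 m and angle between the x axis of mid_t and the x axis of drawer_front, either way round below 0.3 rad and contact force between bracket_t and drawer above 2.6 N) or (x of mid_t in the frame of drawer_front between 0.061 and 0.085 m and y of mid_t in the frame of drawer_front between -0.005 and 0.019 m and angle between the x axis of mid_t and the x axis of drawer_front, either way round below 0.3 rad and contact force between bracket_t and drawer above 2.6 N) or (x of mid_t in the frame of drawer_front between 0.0275 and 0.0515 m and y of mid_t in the frame of drawer_front between -0.096 and -0.072 m and angle between the x axis of mid_t and the y axis of drawer_front, either way round below 0.3 rad and contact force between bracket_t and drawer below 2.6 N) or (x of mid_t in the frame of drawer_front between 0.0945 and 0.1185 m and y of mid_t in the frame of drawer_front between -0.096 and -0.072 m and angle between the x axis of mid_t and the y axis of drawer_front, either way round below 0.3 rad and contact force between bracket_t and drawer below 2.6 N)) and value of joint drawer above 0.1 m), for 0.2 s.
At the end, for the whole second after the job is handed in: each steel bracket lies flat in a grey-lined compartment, each aluminium one in an orange-lined one: post up (0.1 rad), length along the compartment (0.3 rad), centre within 12 mm of its centre in x and y, underside within 5 mm of the floor; the drawer is home within 5 mm, still (z of mid_p in the frame of drawer_front between -0.033 and -0.023 m and angle between each of mid_p, mid_q, mid_r, mid_s, mid_t's own z axis and vertical below 0.1 rad and ((x of mid_p in the frame of drawer_front between 0.061 and 0.085 m and y of mid_p in the frame of drawer_front between 0.107 and 0.131 m and angle between the x axis of mid_p and the x axis of drawer_front, either way round below 0.3 rad and contact force between bracket_p and drawer above 2.6 N) or (x of mid_p in the frame of drawer_front between 0.061 and 0.085 m and y of mid_p in the frame of drawer_front between 0.051 and 0.075 m and angle between the x axis of mid_p and the x axis of drawer_front, either way round below 0.3 rad and contact force between bracket_p and drawer above 2.6 N) or (x of mid_p in the frame of drawer_front between 0.061 and 0.085 m and y of mid_p in the frame of drawer_front between -0.005 and 0.019 m and angle between the x axis of mid_p and the x axis of drawer_front, either way round below 0.3 rad and contact force between bracket_p and drawer above 2.6 N) or (x of mid_p in the frame of drawer_front between 0.0275 and 0.0515 m and y of mid_p in the frame of drawer_front between -0.096 and -0.072 m and angle between the x axis of mid_p and the y axis of drawer_front, either way round below 0.3 rad and contact force between bracket_p and drawer below 2.6 N) or (x of mid_p in the frame of drawer_front between 0.0945 and 0.1185 m and y of mid_p in the frame of drawer_front between -0.096 and -0.072 m and angle between the x axis of mid_p and the y axis of drawer_front, either way round below 0.3 rad and contact force between bracket_p and drawer below 2.6 N)) and z of mid_q in the frame of drawer_front between -0.033 and -0.023 m and ((x of mid_q in the frame of drawer_front between 0.061 and 0.085 m and y of mid_q in the frame of drawer_front between 0.107 and 0.131 m and angle between the x axis of mid_q and the x axis of drawer_front, either way round below 0.3 rad and contact force between bracket_q and drawer above 2.6 N) or (x of mid_q in the frame of drawer_front between 0.061 and 0.085 m and y of mid_q in the frame of drawer_front between 0.051 and 0.075 m and angle between the x axis of mid_q and the x axis of drawer_front, either way round below 0.3 rad and contact force between bracket_q and drawer above 2.6 N) or (x of mid_q in the frame of drawer_front between 0.061 and 0.085 m and y of mid_q in the frame of drawer_front between -0.005 and 0.019 m and angle between the x axis of mid_q and the x axis of drawer_front, either way round below 0.3 rad and contact force between bracket_q and drawer above 2.6 N) or (x of mid_q in the frame of drawer_front between 0.0275 and 0.0515 m and y of mid_q in the frame of drawer_front between -0.096 and -0.072 m and angle between the x axis of mid_q and the y axis of drawer_front, either way round below 0.3 rad and contact force between bracket_q and drawer below 2.6 N) or (x of mid_q in the frame of drawer_front between 0.0945 and 0.1185 m and y of mid_q in the frame of drawer_front between -0.096 and -0.072 m and angle between the x axis of mid_q and the y axis of drawer_front, either way round below 0.3 rad and contact force between bracket_q and drawer below 2.6 N)) and z of mid_r in the frame of drawer_front between -0.033 and -0.023 m and ((x of mid_r in the frame of drawer_front between 0.061 and 0.085 m and y of mid_r in the frame of drawer_front between 0.107 and 0.131 m and angle between the x axis of mid_r and the x axis of drawer_front, either way round below 0.3 rad and contact force between bracket_r and drawer above 2.6 N) or (x of mid_r in the frame of drawer_front between 0.061 and 0.085 m and y of mid_r in the frame of drawer_front between 0.051 and 0.075 m and angle between the x axis of mid_r and the x axis of drawer_front, either way round below 0.3 rad and contact force between bracket_r and drawer above 2.6 N) or (x of mid_r in the frame of drawer_front between 0.061 and 0.085 m and y of mid_r in the frame of drawer_front between -0.005 and 0.019 m and angle between the x axis of mid_r and the x axis of drawer_front, either way round below 0.3 rad and contact force between bracket_r and drawer above 2.6 N) or (x of mid_r in the frame of drawer_front between 0.0275 and 0.0515 m and y of mid_r in the frame of drawer_front between -0.096 and -0.072 m and angle between the x axis of mid_r and the y axis of drawer_front, either way round below 0.3 rad and contact force between bracket_r and drawer below 2.6 N) or (x of mid_r in the frame of drawer_front between 0.0945 and 0.1185 m and y of mid_r in the frame of drawer_front between -0.096 and -0.072 m and angle between the x axis of mid_r and the y axis of drawer_front, either way round below 0.3 rad and contact force between bracket_r and drawer below 2.6 N)) and z of mid_s in the frame of drawer_front between -0.033 and -0.023 m and ((x of mid_s in the frame of drawer_front between 0.061 and 0.085 m and y of mid_s in the frame of drawer_front between 0.107 and 0.131 m and angle between the x axis of mid_s and the x axis of drawer_front, either way round below 0.3 rad and contact force between bracket_s and drawer above 2.6 N) or (x of mid_s in the frame of drawer_front between 0.061 and 0.085 m and y of mid_s in the frame of drawer_front between 0.051 and 0.075 m and angle between the x axis of mid_s and the x axis of drawer_front, either way round below 0.3 rad and contact force between bracket_s and drawer above 2.6 N) or (x of mid_s in the frame of drawer_front between 0.061 and 0.085 m and y of mid_s in the frame of drawer_front between -0.005 and 0.019 m and angle between the x axis of mid_s and the x axis of drawer_front, either way round below 0.3 rad and contact force between bracket_s and drawer above 2.6 N) or (x of mid_s in the frame of drawer_front between 0.0275 and 0.0515 m and y of mid_s in the frame of drawer_front between -0.096 and -0.072 m and angle between the x axis of mid_s and the y axis of drawer_front, either way round below 0.3 rad and contact force between bracket_s and drawer below 2.6 N) or (x of mid_s in the frame of drawer_front between 0.0945 and 0.1185 m and y of mid_s in the frame of drawer_front between -0.096 and -0.072 m and angle between the x axis of mid_s and the y axis of drawer_front, either way round below 0.3 rad and contact force between bracket_s and drawer below 2.6 N)) and z of mid_t in the frame of drawer_front between -0.033 and -0.023 m and ((x of mid_t in the frame of drawer_front between 0.061 and 0.085 m and y of mid_t in the frame of drawer_front between 0.107 and 0.131 m and angle between the x axis of mid_t and the x axis of drawer_front, either way round below 0.3 rad and contact force between bracket_t and drawer above 2.6 N) or (x of mid_t in the frame of drawer_front between 0.061 and 0.085 m and y of mid_t in the frame of drawer_front between 0.051 and 0.075 m and angle between the x axis of mid_t and the x axis of drawer_front, either way round below 0.3 rad and contact force between bracket_t and drawer above 2.6 N) or (x of mid_t in the frame of drawer_front between 0.061 and 0.085 m and y of mid_t in the frame of drawer_front between -0.005 and 0.019 m and angle between the x axis of mid_t and the x axis of drawer_front, either way round below 0.3 rad and contact force between bracket_t and drawer above 2.6 N) or (x of mid_t in the frame of drawer_front between 0.0275 and 0.0515 m and y of mid_t in the frame of drawer_front between -0.096 and -0.072 m and angle between the x axis of mid_t and the y axis of drawer_front, either way round below 0.3 rad and contact force between bracket_t and drawer below 2.6 N) or (x of mid_t in the frame of drawer_front between 0.0945 and 0.1185 m and y of mid_t in the frame of drawer_front between -0.096 and -0.072 m and angle between the x axis of mid_t and the y axis of drawer_front, either way round below 0.3 rad and contact force between bracket_t and drawer below 2.6 N)) and value of joint drawer below 0.005 m and velocity of joint drawer between -0.01 and 0.01 m/s); the robot touches nothing.
It fails at once if the battery is knocked over or shifted by more than 3 cm (distance of battery from where it was at the start of the episode above 0.03 m or angle between battery's own z axis and vertical above 0.4 rad).
It fails at once if the glue is knocked over or shifted by more than 3 cm (distance of glue from where it was at the start of the episode above 0.03 m or angle between glue's own z axis and vertical above 0.4 rad).
It fails at once if the tape is knocked over or shifted by more than 3 cm (distance of tape from where it was at the start of the episode above 0.03 m or angle between tape's own z axis and vertical above 0.4 rad).
Of bracket_p, bracket_q, bracket_r, bracket_s, bracket_t only 3 to 5 are there at a start; the rules pass over those that are not, and their reading is None.
At some moment in a run one of bracket_p, bracket_q, bracket_r, bracket_s, bracket_t may be knocked a few centimetres aside while the robot is not near it.
Once in a run the grip may slacken for a moment while it holds something.
It also fails if it takes over 210 s, if anything falls off the work surface, if the arm or the gripper's body presses on something with over 40 N, if the wrist force passes 120 N, or if a joint passes its speed limit or range.

## Working session

There is one attempt and no reset: what is moved stays moved. The work goes in short steps, Python scripts to look and compute and a tool call to move; the robot and the scene stay as the last step left them, time stands still between calls to the robot, and variables do not carry over. Pictures are saved under pics/ and viewed, at most 15 in all, crops included, and the job is handed in when it is done.

Besides the shell and the picture viewer there is one more tool, called after ">>>" by a JSON object that holds its "name" and its "arguments". jog_arm: Moves the arm, as the interface text tells. Its arguments: {"type":"object","properties":{"rows":{"type":"array","items":{"type":"array"}}},"required":["rows"]}

```bash
ls; mkdir -p pics
python3 - <<'E'
from cell import *
import cv2
for n in("side","top"):
    cv2.imwrite(f"pics/{n}0.png",get_image(n)); m=camera_model(n); print(n,m)
print(readout.get_obs())
E
```

```text
pics
side {'K': array([[455.39486413,   0.        , 311.59215902],
       [  0.        , 455.39486413, 238.72003933],
       [  0.        ,   0.        ,   1.        ]]), 'k1': -0.03364737573561492, 'pose': array([[-9.68516731e-01, -1.89895139e-01,  1.60981921e-01,
         4.05523890e+02],
       [-2.48511724e-01,  6.99190532e-01, -6.70354028e-01,
         5.36807471e+02],
       [ 1.47399364e-02, -6.89254987e-01, -7.24368896e-01,
         6.76774358e+02],
       [ 0.00000000e+00,  0.00000000e+00,  0.00000000e+00,
         1.00000000e+00]])}
top {'K': array([[596.97215916,   0.        , 315.27144762],
       [  0.        , 596.97215916, 231.14844646],
       [  0.        ,   0.        ,   1.        ]]), 'k1': -0.03220744498313194, 'pose': array([[ 5.62155424e-03, -9.93289529e-01,  1.15517576e-01,
         4.28004102e+02],
       [-9.99895516e-01, -4.04497477e-03,  1.38778518e-02,
        -2.51743493e+01],
       [-1.33174592e-02, -1.15583521e-01, -9.93208485e-01,
         1.13384019e+03],
       [ 0.00000000e+00,  0.00000000e+00,  0.00000000e+00,
         1.00000000e+00]])}
{'time_s': 0.1, 'q': array([-1.01680181,  0.50174179, -0.42680419,  1.55133182,  0.22079912,
        1.13829931, -0.21030001]), 'joint_velocities': array([ 0.00058314, -0.00243606, -0.0004746 , -0.00416026,  0.00145239,
        0.00073102, -0.00037913]), 'joint_efforts': array([-1.10818434e-02, -5.70810127e+01, -5.83878860e+00, -2.81749803e+01,
        1.04318347e-02,  5.44531867e-03, -1.57587999e-05]), 'tool_pos': array([186.22684853, 622.10885368, 230.37615414]), 'eef_rot': array([-1.54270023e-04,  1.44864511e-01,  9.89451124e-01, -8.50416309e-04]), 'wrist_force': array([-0.17922414, -0.46897219,  0.15889456]), 'ft_torque': array([0.01912379, 0.02722623, 0.01757794]), 'gripper_force': 0.0, 'grip_width': 85.4956073101098}
```

View pics/top0.png

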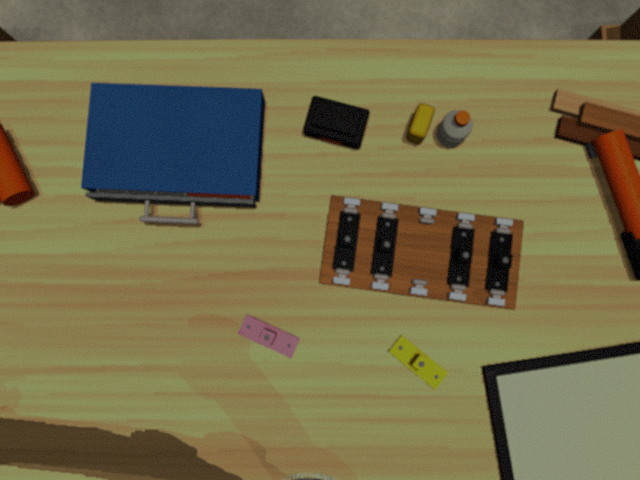

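View pics/side0.png

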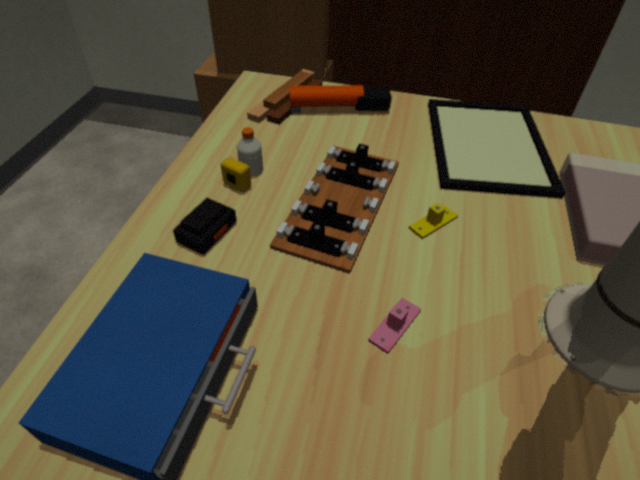

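The top view shows the cabinet (blue, about 85–265, 85–205, handle at 170,215), and brackets at four stations (345, 385, 460 and 500 px columns, y about 250). The centre station is empty. The battery, tape and glue sit behind the board at y about 120. The pink and yellow parts are decoys.

```bash
cat > h.py <<'E'
from cell import *
import cv2, numpy as np
def px2w(name,uv,z):
    m=camera_model(name); uv=np.asarray(uv,float).reshape(-1,1,2)
    s=cv2.undistortPoints(uv,m["K"],np.array([m["k1"],0,0,0.]),None,None)[:,0]
    d=np.c_[s,np.ones(len(s))]@m["pose"][:3,:3].T; o=m["pose"][:3,3]
    z=np.asarray(z,float)
    return (o+d*((z-o[2])/d[:,2])[:,None])[:,:2]
def blobs(mask,amin):
    mask=cv2.morphologyEx(mask.astype(np.uint8)*255,cv2.MORPH_OPEN,np.ones((3,3)))
    cs,_=cv2.findContours(mask,cv2.RETR_EXTERNAL,cv2.CHAIN_APPROX_NONE)
    return [c[:,0,:] for c in cs if cv2.contourArea(c)>amin]
def rect(p):
    (c,s,a)=cv2.minAreaRect(p.astype(np.float32))
    if s[0]<s[1]: s=s[::-1];a+=90
    return np.round(c,1),np.round(s,1),round((a+90)%180-90,2)   # centre,size(long first),angle of long side
def dark(im): return im.max(2)<45
E
python3 - <<'E'
from h import *
im=cv2.imread("pics/top0.png"); hsv=cv2.cvtColor(im,cv2.COLOR_BGR2HSV)
b=(hsv[...,0]>100)&(hsv[...,0]<125)&(hsv[...,1]>130)
for c in blobs(b,2000): print("cab",rect(px2w("top",c,72)))
br=((hsv[...,0]<14)&(hsv[...,1]>90)&(hsv[...,2]>60)); br[:, :300]=0; br[:,540:]=0
k=np.zeros(br.shape,np.uint8)
pts=np.concatenate([c for c in blobs(br[:320],300) ]) if 1 else 0
pts=pts[pts[:,1]>180]
print("board",rect(px2w("top",pts,12)))
d=dark(im); 
for c in blobs(d,300):
    if c[:,0].min()>310 and c[:,0].max()<540 and c[:,1].min()>190 and c[:,1].max()<310: print("br",rect(px2w("top",c,20)),c.mean(0))
g=(hsv[...,1]<60)&(hsv[...,2]>90); g[:195]=0;g[240:]=0;g[:,:130]=0;g[:,215:]=0
for c in blobs(g,60): print("handle",rect(px2w("top",c,48)), c.min(0),c.max(0))
cv2.imwrite("pics/crop0.png",cv2.resize(np.hstack([im[180:240,80:280],im[180:240,320:520]]),None,fx=2,fy=2,interpolation=2))
cv2.imwrite("pics/crop1.png",np.vstack([cv2.resize(im[180:310,320:530],None,fx=3.5,fy=3.5)[:400,:735]]))
E
```

```text
cab (array([720.4, 251.5]), array([322.9, 201.4]), 87.77)Traceback (most recent call last):
  File "<stdin>", line 7, in <module>
ValueError: need at least one array to concatenate
```

Run:
```python
from h import *
im=cv2.imread("pics/top0.png"); hsv=cv2.cvtColor(im,cv2.COLOR_BGR2HSV)
for n,(u,v) in dict(board=(420,250),bench=(300,400),plate=(500,280),clip=(343,280),handle=(172,221)).items(): print(n,im[v,u],hsv[v,u])
br=(hsv[...,0]<14)&(hsv[...,1]>90)&(hsv[...,2]>50); br[:190]=0; br[315:]=0; br[:,:310]=0; br[:,535:]=0
cs=blobs(br,100)
print("board",rect(px2w("top",np.concatenate(cs),12)))
sub=np.zeros(br.shape,bool); sub[195:310,320:525]=1
for c in blobs((im.max(2)<45)&sub,200): print("br",rect(px2w("top",c,20)),c.mean(0).round())
g=(hsv[...,1]<70)&(hsv[...,2]>80); g[:200]=0;g[235:]=0;g[:,:130]=0;g[:,215:]=0
for c in blobs(g,20): print("handle",rect(px2w("top",c,48)), c.min(0),c.max(0))
cv2.imwrite("pics/crop1.png",cv2.resize(im[180:315,320:530],None,fx=3.5,fy=3.5))
```

```text
board [ 33  71 117] [ 14 183 117]
bench [ 89 137 138] [ 29  91 138]
plate [14 10 12] [135  73  14]
clip [148 143 137] [104  19 148]
handle [ 92  96 103] [ 11  27 103]Traceback (most recent call last):
  File "<stdin>", line 6, in <module>
ValueError: need at least one array to concatenate
```

Run:
```python
from h import *
im=cv2.imread("pics/top0.png"); hsv=cv2.cvtColor(im,cv2.COLOR_BGR2HSV)
br=(hsv[...,0]<19)&(hsv[...,1]>140)&(hsv[...,2]>50); br[:190]=0; br[315:]=0; br[:,:310]=0; br[:,535:]=0
cs=blobs(br,60)
if cs: print("board",rect(px2w("top",np.concatenate(cs),12)))
sub=np.zeros(br.shape,bool); sub[195:310,320:525]=1
for c in blobs((im.max(2)<45)&sub,200): print("br",rect(px2w("top",c,20)),c.mean(0).round())
g=(hsv[...,1]<70)&(hsv[...,2]>80); g[:200]=0;g[235:]=0;g[:,:130]=0;g[:,215:]=0
for c in blobs(g,20): print("handle",rect(px2w("top",c,48)), c.min(0),c.max(0))
cv2.imwrite("pics/crop1.png",cv2.resize(im[180:315,320:530],None,fx=3.5,fy=3.5))
```

```text
board (array([ 520.6, -209.7]), array([368.6, 168.7]), 82.39)
br (array([ 502.2, -352.9]), array([108.3,  42.6]), -7.67) [499. 261.]
br (array([ 511.6, -280.7]), array([108.3,  39.2]), -7.01) [461. 256.]
br (array([ 530.5, -138.7]), array([106.9,  38.1]), -7.39) [384. 246.]
br (array([540.3, -67.3]), array([105.3,  37.6]), -7.51) [346. 241.]
handle (array([588.6, 260.6]), array([106.7,  38.2]), 87.65) [140 201] [197 223]
```

View pics/crop1.png

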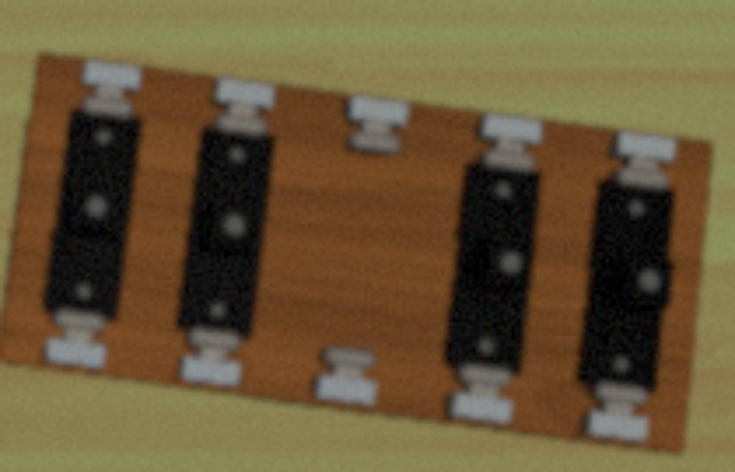

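The four brackets line up with the stations: the board is at (520.6, -209.7) with yaw -7.6°, and the centre station is empty. The cabinet is at (720.4, 251.5) with yaw -2.2°, which puts the handle at about (573.5, 257.3).

```bash
cat >> h.py <<'E'
from scipy.spatial.transform import Rotation as Ro
BO=np.array([520.6,-209.7]); BY=np.radians(-7.6); CO=np.array([720.4,251.5]); CY=np.radians(-2.23)
r2=lambda a:np.array([[np.cos(a),-np.sin(a)],[np.sin(a),np.cos(a)]])
board=lambda x,y:BO+r2(BY)@[x,y]
cab=lambda x,y:CO+r2(CY)@[x,y]
def st():
    o=readout.get_obs(); w=o["eef_rot"]; R=Ro.from_quat([w[1],w[2],w[3],w[0]]); return o,o["tool_pos"],R
def go(x,y,z,yaw,pos=None,R=None):
    "row entries to bring TCP to x,y,z, tool down, tool y at yaw deg (mod 180)"
    o,p,R0=st(); p=p if pos is None else np.array(pos); R0=R0 if R is None else R
    best=None
    for a in (yaw,yaw+180):
        a=np.radians(a); Y=np.array([np.cos(a),np.sin(a),0]); Z=np.array([0,0,-1.]); X=np.cross(Y,Z)
        Rt=Ro.from_matrix(np.c_[X,Y,Z]); rv=(R0.inv()*Rt).as_rotvec()
        if best is None or np.linalg.norm(rv)<np.linalg.norm(best[0]): best=(rv,Rt)
    s=R0.inv().apply(np.array([x,y,z])-p)/500
    print("row",s.round(4).tolist(),(best[0]/1.5).round(4).tolist())
    return np.array([x,y,z]),best[1]
def brief():
    o,p,R=st(); print("t",round(o["time_s"],2),p.round(1),"F",o["wrist_force"].round(2),"w",round(o["grip_width"],1),"gf",round(o["gripper_force"],1),"q7",o["q"][6].round(2),"yaw",np.degrees(np.arctan2(*R.as_matrix()[[1,0],1])).round(1),"tilt",(R.as_matrix()[:2,2]).round(3))
E
python3 - <<'E'
from h import *
h=cab(-147,0); print(h)
p,R=go(*h,140,-2.23); p,R=go(*h,29,-2.23,p,R); go(*cab(-305,0),29,-2.23,p,R)
E
```

```text
[573.5113261  257.21991945]
row [-0.9513, -0.4768, 0.1815] [-0.001, 0.0007, 0.8793]
row [0.0, 0.0, 0.222] [0.0, 0.0, 0.0]
row [0.0, -0.316, 0.0] [0.0, 0.0, 0.0]
```

>>> {"name": "jog_arm", "arguments": {"rows": [[[-0.95, -0.477, 0.08], [0, 0, 0.88], 0.4], [[-0.95, -0.477, 0.08], [0, 0, 0.88], 0.4], [[-0.95, -0.477, 0.08], [0, 0, 0.88], 0.4], [[-0.95, -0.477, 0.08], [0, 0, 0.88], 0.4], [[-0.95, -0.477, 0.08], [0, 0, 0.88], 0.4], [[-0.95, -0.477, 0.08], [0, 0, 0.88], 0.4], [[-0.95, -0.477, 0.08], [0, 0, 0.88], 0.4], [[-0.95, -0.477, 0.08], [0, 0, 0.88], 0.4], [[-0.95, -0.477, 0.08], [0, 0, 0.88], 0.4], [[-0.95, -0.477, 0.08], [0, 0, 0.88], 0.4]]}}

```text
time_s: 1.1
tool_pos: [550.0, 279.1, 193.4]
eef_rot: [0.0, 0.722, 0.692, -0.0]
wrist_force: [0.5, 0.7, 0.9]
grip_width: 34.4
gripper_force: 0.0
```

Run:
```python
from h import *
brief(); h=cab(-147,0)
go(*h,120,-2.23)
```

```text
t 1.1 [550.  279.1 193.4] F [0.49 0.7  0.85] w 34.4 gf 0.0 q7 -0.57 yaw -2.5 tilt [-0. -0.]
row [-0.0416, 0.0489, 0.1468] [-0.0002, 0.0002, -0.0027]
```

>>> {"name": "jog_arm", "arguments": {"rows": [[[-0.04, 0.045, 0.14], [0, 0, 0], 0.4], [[-0.04, 0.045, 0.14], [0, 0, 0], 0.4], [[-0.04, 0.045, 0.14], [0, 0, 0], 0.4], [[-0.04, 0.045, 0.14], [0, 0, 0], 0.4], [[-0.04, 0.045, 0.14], [0, 0, 0], 0.4]]}}

```text
time_s: 1.6
tool_pos: [570.9, 261.9, 125.5]
eef_rot: [-0.0, 0.72, 0.694, 0.001]
wrist_force: [-0.0, 0.7, 0.0]
grip_width: 33.9
gripper_force: 0.0
```

Run:
```python
from h import *
brief(); h=cab(-147,0)
go(*h,29,-2.23)
cv2.imwrite("pics/s1.png",get_image("side"))
```

```text
t 1.6 [570.9 261.9 125.5] F [-0.01  0.67  0.03] w 33.9 gf 0.0 q7 -0.52 yaw -2.2 tilt [0.002 0.002]
row [-0.0095, 0.0052, 0.193] [0.0012, -0.0014, 0.0006]
```

View pics/s1.png

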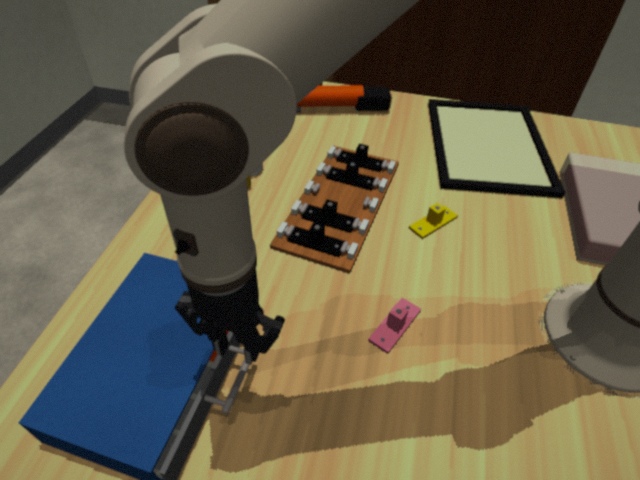

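The side view has the fingers above the handle bar (about 205–250, 350–400). I'll check the handle position against a projection before descending.

```bash
cat >> h.py <<'E'
def w2px(name,P):
    m=camera_model(name); T=np.linalg.inv(m["pose"]); rv=cv2.Rodrigues(T[:3,:3])[0]
    return cv2.projectPoints(np.array(P,float).reshape(-1,3),rv,T[:3,3],m["K"],np.array([m["k1"],0,0,0.]))[0][:,0].round(1)
E
python3 - <<'E'
from h import *
print(w2px("side",[[*cab(-147,y),48] for y in (-50,0,50)]),w2px("top",[[*cab(-147,y),48] for y in (-50,0,50)]))
E
```

```text
[[254.6 349.5]
 [242.2 378.2]
 [228.6 409.7]] [[197.4 221.4]
 [170.5 220.2]
 [143.7 219.1]]
```

>>> {"name": "jog_arm", "arguments": {"rows": [[[-0.009, 0.005, 0.1], [0, 0, 0], 0.4], [[-0.009, 0.005, 0.1], [0, 0, 0], 0.4], [[-0.009, 0.005, 0.1], [0, 0, 0], 0.4], [[-0.009, 0.005, 0.1], [0, 0, 0], 0.4]]}}

```text
time_s: 2.05
tool_pos: [574.3, 256.7, 76.4]
eef_rot: [0.0, 0.721, 0.693, 0.002]
wrist_force: [0.1, 0.2, 0.9]
grip_width: 34.2
gripper_force: 0.0
```

>>> {"name": "jog_arm", "arguments": {"rows": [[[0, 0, 0.04], [0, 0, 0], 0.4], [[0, 0, 0.07], [0, 0, 0], 0.4], [[0, 0, 0.093], [0, 0, 0], 0.4], [[0, 0, 0.093], [0, 0, 0], 0.4], [[0, 0, 0.093], [0, 0, 0], 0.0], [[0, 0, 0.093], [0, 0, 0], 0.0], [[0, 0, 0.093], [0, 0, 0], 0.0], [[0, 0, 0.093], [0, 0, 0], 0.0], [[0, 0, 0.093], [0, 0, 0], 0.0]]}}

```text
time_s: 2.95
tool_pos: [574.1, 255.3, 28.1]
eef_rot: [0.0, 0.721, 0.693, 0.001]
wrist_force: [2.7, -0.7, 2.0]
grip_width: 8.6
gripper_force: 58.7
```

>>> {"name": "jog_arm", "arguments": {"rows": [[[0, -0.02, 0], [0, 0, 0], 0.0], [[0, -0.06, 0], [0, 0, 0], 0.0], [[0, -0.1, 0], [0, 0, 0], 0.0], [[0, -0.14, 0], [0, 0, 0], 0.0], [[0, -0.18, 0], [0, 0, 0], 0.0], [[0, -0.21, 0], [0, 0, 0], 0.0], [[0, -0.24, 0], [0, 0, 0], 0.0], [[0, -0.27, 0], [0, 0, 0], 0.0], [[0, -0.29, 0], [0, 0, 0], 0.0], [[0, -0.3, 0], [0, 0, 0], 0.0]]}}

```text
time_s: 3.95
tool_pos: [423.2, 261.9, 28.0]
eef_rot: [0.0, 0.721, 0.693, 0.001]
wrist_force: [13.7, -1.3, -6.6]
grip_width: 9.2
gripper_force: 59.1
```

>>> {"name": "jog_arm", "arguments": {"rows": [[[0, -0.014, 0], [0, 0, 0], 0.0], [[0, -0.014, 0], [0, 0, 0], 0.0], [[0, -0.014, 0], [0, 0, 0], 0.0]]}}

```text
time_s: 4.25
tool_pos: [423.4, 262.0, 28.1]
eef_rot: [0.003, 0.722, 0.692, 0.006]
wrist_force: [17.9, -0.3, -11.3]
grip_width: 9.2
gripper_force: 59.5
```

The pull met 18 N and stopped, so the drawer is at its open stop. I'll release, lift clear and look.

>>> {"name": "jog_arm", "arguments": {"rows": [[[0, 0.012, 0], [0, 0, 0], 0.0], [[0, 0.012, 0], [0, 0, 0], 0.0], [[0, 0.012, 0], [0, 0, 0], 0.35], [[0, 0.012, 0], [0, 0, 0], 0.35], [[0, 0.012, 0], [0, 0, 0], 0.35], [[0, 0.012, -0.08], [0, 0, 0], 0.4], [[0, 0.012, -0.18], [0, 0, 0], 0.4], [[0, 0.012, -0.28], [0, 0, 0], 0.4], [[0, 0.012, -0.35], [0, 0, 0], 0.4], [[0, 0.012, -0.35], [0, 0, 0], 0.4]]}}

```text
time_s: 5.25
tool_pos: [424.8, 263.1, 207.4]
eef_rot: [0.001, 0.721, 0.693, 0.005]
wrist_force: [0.7, 0.7, 0.2]
grip_width: 34.4
gripper_force: 0.0
```

Run:
```python
from h import *
brief(); go(*board(0,144),150,-7.6)
```

```text
t 5.25 [424.8 263.1 207.4] F [0.69 0.66 0.24] w 34.4 gf 0.0 q7 -0.65 yaw -2.3 tilt [0.008 0.005]
row [-0.6511, 0.255, 0.113] [0.0048, -0.004, 0.0619]
```

>>> {"name": "jog_arm", "arguments": {"rows": [[[-0.65, 0.255, 0.11], [0.005, -0.004, 0.062], 0.55], [[-0.65, 0.255, 0.11], [0.005, -0.004, 0.062], 0.55], [[-0.65, 0.255, 0.11], [0.005, -0.004, 0.062], 0.55], [[-0.65, 0.255, 0.11], [0.005, -0.004, 0.062], 0.55], [[-0.65, 0.255, 0.11], [0.005, -0.004, 0.062], 0.55], [[-0.65, 0.255, 0.11], [0.005, -0.004, 0.062], 0.55], [[-0.65, 0.255, 0.11], [0.005, -0.004, 0.062], 0.55], [[-0.65, 0.255, 0.11], [0.005, -0.004, 0.062], 0.55], [[-0.65, 0.255, 0.11], [0.005, -0.004, 0.062], 0.55], [[-0.65, 0.255, 0.11], [0.005, -0.004, 0.062], 0.55]]}}

```text
time_s: 6.25
tool_pos: [535.6, -67.1, 146.3]
eef_rot: [-0.002, 0.752, 0.659, -0.005]
wrist_force: [-0.5, 0.1, 0.8]
grip_width: 47.3
gripper_force: 0.0
```

Run:
```python
from h import *
brief(); go(*board(0,144),90,-7.6); go(*board(0,144),27,-7.6)
im=get_image("top"); cv2.imwrite("pics/t1.png",im)
hsv=cv2.cvtColor(im,cv2.COLOR_BGR2HSV)
print(w2px("top",[[*cab(-272+a,b),12] for a,b in((73,119),(73,63),(73,7),(39.5,-84),(106.5,-84))]))
sub=np.zeros(im.shape[:2],bool); sub[195:310,320:525]=1
for c in blobs((im.max(2)<45)&sub,200): print("br",rect(px2w("top",c,20)),c.mean(0).round())
```

```text
t 6.25 [535.6 -67.1 146.3] F [-0.48  0.14  0.8 ] w 47.3 gf 0.0 q7 0.01 yaw -7.5 tilt [-0.01  -0.004]
row [0.002, 0.0091, 0.1126] [-0.0064, 0.0037, 0.0006]
row [0.0027, 0.0103, 0.2386] [-0.0064, 0.0037, 0.0006]
[[111.4 247.2]
 [140.5 248.5]
 [169.7 249.8]
 [216.3 269.6]
 [218.5 234.3]]
br (array([ 502.3, -353.1]), array([108.2,  42.5]), -7.04) [499. 263.]
br (array([ 512.4, -280.9]), array([106.6,  38.9]), -6.81) [461. 256.]
```

View pics/t1.png

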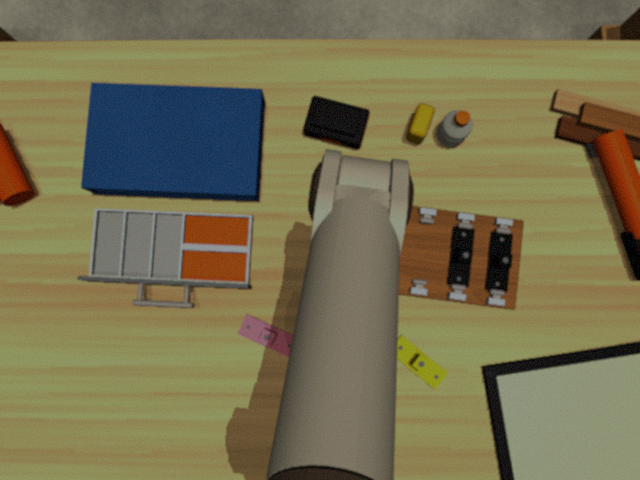

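The drawer is open, with grey compartments at about (108, 137, 169; 245) and orange ones at (217; 231 and 266). I'll localise them from this image.

Run:
```python
from h import *
im=cv2.imread("pics/t1.png"); hsv=cv2.cvtColor(im,cv2.COLOR_BGR2HSV)
o=(hsv[...,0]<14)&(hsv[...,1]>180)&(hsv[...,2]>90); o[:205]=0;o[290:]=0;o[:,:175]=0;o[:,255:]=0
for c in blobs(o,200): print("or",rect(px2w("top",c,12)))
g=(hsv[...,1]<60)&(hsv[...,2]>60)&(hsv[...,2]<118); g[:205]=0;g[280:]=0;g[:,:90]=0;g[:,190:]=0
print(hsv[245,[97,110,122,137,153,169]])
for c in blobs(g,200): print("gr",rect(px2w("top",c,12)))
for a,b in((73,119),(73,63),(73,7),(39.5,-84),(106.5,-84)):
    print(cab(-264+a,b).round(1))
```

```text
or (array([492.6, 182.2]), array([117.1,  50.2]), 87.63)
or (array([560.1, 179.5]), array([117.2,  49.6]), 87.64)
[[ 33  22 105]
 [ 34  15 119]
 [ 60  10 134]
 [ 26  15 123]
 [ 60  14  92]
 [ 30  15 120]]
gr (array([536.3, 407.6]), array([118.7,  14.2]), 0.74)
[534.2 377.8]
[532.  321.9]
[529.8 265.9]
[492.8 176.3]
[559.8 173.7]
```

>>> {"name": "jog_arm", "arguments": {"rows": [[[0.002, 0.009, 0.08], [-0.006, 0.004, 0], 0.55], [[0.002, 0.009, 0.11], [-0.006, 0.004, 0], 0.55], [[0.002, 0.009, 0.11], [-0.006, 0.004, 0], 0.55], [[0.002, 0.009, 0.11], [-0.006, 0.004, 0], 0.55], [[0.002, 0.009, 0.11], [-0.006, 0.004, 0], 0.55]]}}

```text
time_s: 6.8
tool_pos: [541.8, -67.7, 93.5]
eef_rot: [0.001, 0.752, 0.659, 0.001]
wrist_force: [0.4, -0.1, -0.0]
grip_width: 47.1
gripper_force: 0.0
```

Run:
```python
from h import *
brief(); go(*board(0,144),27,-7.6)
```

```text
t 6.8 [541.8 -67.7  93.5] F [ 0.44 -0.09 -0.04] w 47.1 gf 0.0 q7 0.04 yaw -7.5 tilt [ 0.004 -0.   ]
row [0.001, -0.0049, 0.133] [0.0026, -0.0001, 0.0007]
```

Run:
```python
from h import *
im=cv2.imread("pics/t1.png")
cv2.imwrite("pics/crop2.png",cv2.resize(im[185:315,70:270],None,fx=4,fy=4,interpolation=cv2.INTER_CUBIC))
gy=cv2.cvtColor(im,cv2.COLOR_BGR2GRAY)
print(gy[235:250,85:260].mean(0).round().astype(int).tolist())
print(gy[205:295,205:225].mean(1).round().astype(int).tolist())
```

```text
[138, 137, 138, 138, 138, 139, 142, 144, 133, 102, 71, 77, 101, 114, 118, 118, 117, 118, 118, 117, 117, 117, 118, 119, 117, 118, 118, 117, 118, 118, 118, 118, 117, 118, 117, 122, 133, 133, 113, 86, 83, 104, 116, 118, 118, 118, 118, 120, 118, 119, 118, 119, 120, 118, 119, 119, 118, 119, 118, 120, 118, 119, 119, 119, 120, 127, 137, 129, 99, 82, 100, 117, 120, 121, 121, 121, 120, 120, 121, 120, 120, 121, 121, 121, 120, 120, 121, 120, 120, 121, 121, 121, 120, 120, 123, 132, 142, 138, 116, 103, 107, 110, 109, 110, 108, 111, 109, 107, 108, 109, 110, 109, 109, 107, 107, 108, 109, 108, 107, 107, 108, 107, 108, 107, 107, 107, 107, 108, 106, 106, 105, 106, 106, 105, 106, 105, 105, 103, 105, 105, 105, 103, 104, 105, 105, 103, 103, 104, 104, 103, 101, 103, 102, 101, 102, 101, 103, 101, 100, 100, 100, 106, 120, 136, 136, 112, 93, 105, 123, 129, 129, 129, 130, 128, 129]
[134, 134, 135, 137, 135, 134, 131, 130, 135, 137, 119, 90, 77, 81, 82, 82, 82, 83, 82, 83, 82, 82, 83, 83, 82, 83, 82, 83, 82, 82, 83, 83, 82, 83, 84, 82, 82, 83, 92, 114, 136, 146, 147, 147, 145, 132, 105, 84, 80, 82, 83, 82, 83, 83, 83, 85, 84, 82, 84, 83, 84, 84, 83, 84, 83, 84, 84, 84, 83, 84, 84, 82, 80, 81, 91, 112, 122, 110, 92, 83, 79, 75, 80, 103, 118, 120, 120, 121, 122, 124]
```

View pics/crop2.png

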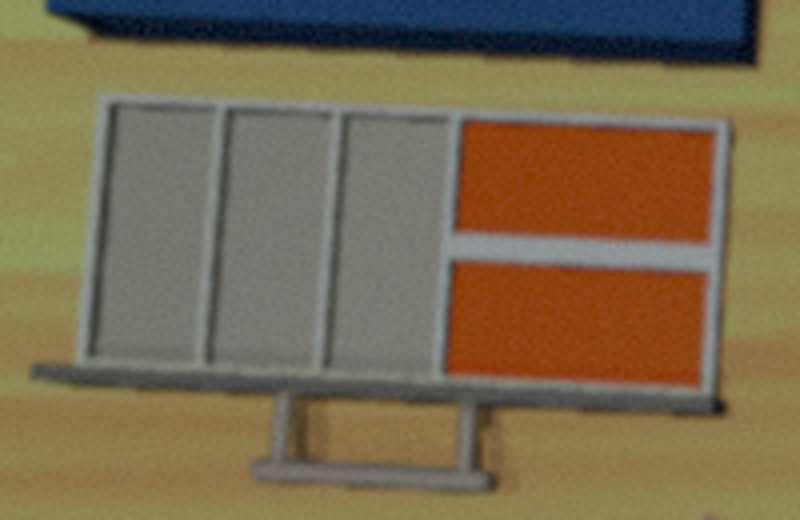

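Run:
```python
from h import *
# dividers at z=24, row 242
P=px2w("top",[[121.4,242],[151.2,242],[181.3,242],[248.6,242]],24)
L=(P-CO)@r2(CY)
print(P.round(1),L.round(1),"expect y 91 35 -21 -147")
# orange divider row 248 (col 215), back wall row 214
P=px2w("top",[[215,247.5],[215,214]],24);print(P.round(1),((P-CO)@r2(CY)).round(1))
# bar ends, front-top ends (crop coords/4 + offset)
bar=np.array([[256,468],[492,482]])/4+[70,185]; fr=np.array([[32,370],[722,408]])/4+[70,185]
for n,q,z in(("bar",bar,48),("front",fr,62)):
    P=px2w("top",q,z); print(n,P.round(1),((P-CO)@r2(CY)).round(1), P.mean(0))
```

```text
[[535.  355.2]
 [535.3 298.6]
 [535.6 241.6]
 [536.1 115. ]] [[-189.3   96.4]
 [-186.8   39.9]
 [-184.3  -17. ]
 [-178.8 -143.6]] expect y 91 35 -21 -147
[[525.5 177.9]
 [588.8 179.5]] [[-191.9  -81.2]
 [-128.7  -77.1]]
bar [[423.1 319.2]
 [417.7 211. ]] [[-299.7   56.1]
 [-300.9  -52.3]] [420.3978023  265.08600884]
front [[466.4 419. ]
 [451.4 105.3]] [[-260.3  157.5]
 [-263.1 -156.5]] [458.92864631 262.152592  ]
```

Run:
```python
from h import *
im=get_image("side"); cv2.imwrite("pics/s2.png",im)
hsv=cv2.cvtColor(im,cv2.COLOR_BGR2HSV)
o=(hsv[...,0]<14)&(hsv[...,1]>170)&(hsv[...,2]>70); o[:230]=0;o[:,:100]=0;o[:,420:]=0
for c in blobs(o,200): print("or",c.mean(0),rect(px2w("side",c,12)))
cv2.imwrite("pics/crop3.png",cv2.resize(im[280:480,120:390],None,fx=2.9,fy=2.9,interpolation=cv2.INTER_CUBIC))
```

```text
or [307.04494382 355.81460674] (array([495.6, 173.6]), array([115.7,  52.9]), 87.37)
or [267.4556213  344.58579882] (array([563.7, 170.6]), array([115.7,  51.3]), 87.49)
```

View pics/crop3.png

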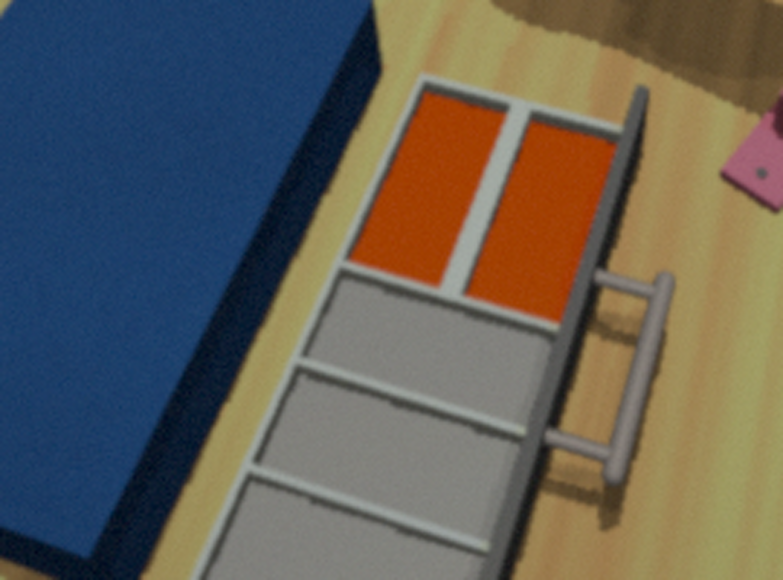

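The side view shows the open drawer clearly. Side and top agree on the compartments' x within 3 mm and on y within 5 mm. I'll cross-check the brackets with the side camera too.

Run:
```python
from h import *
im=cv2.imread("pics/side0.png")
d=(im.max(2)<40); d[:140]=0; d[265:]=0; d[:,:285]=0;d[:,:][:, 400:]=0
for c in blobs(d,80):
    print(c.min(0),c.max(0),rect(px2w("side",c,20)))
t=cv2.imread("pics/top0.png")
# wall dividers of drawer in side view, crop3 coords/2.9+offset, z=24
q=np.array([[[300,360],[525,432]],[[252,468],[490,548]],[[345,266],[560,328]]])/2.9+[120,280]
for a in q: 
    P=px2w("side",a,24); print(P.round(1),((P-CO)@r2(CY)).round(1))
print(((px2w("side",np.array([[667,280],[617,470]])/2.9+[120,280],48)-CO)@r2(CY)).round(1))
print("clips/board top corners side", px2w("side",[[334,147],[398,160],[274,242],[350,266]],12).round(1), [board(a,b).round(1) for a,b in((85,-185),(-85,-185),(85,185),(-85,185))])
```

```text
[288 202] [353 255] (array([ 534.7, -117.6]), array([145.4, 114. ]), 82.59)
[326 146] [381 189] (array([ 505.9, -335.9]), array([156.9, 114.5]), 82.89)
[[592.3 292.4]
 [472.3 298.2]] [[-129.6   35.9]
 [-249.7   37.1]]
[[594.5 348.7]
 [473.8 354.2]] [[-129.5   92.2]
 [-250.4   93. ]]
[[588.5 237.7]
 [468.9 241.9]] [[-131.3  -18.9]
 [-250.9  -19.4]]
[[-298.8  -49.4]
 [-298.6   50.1]]
clips/board top corners side [[ 577.9 -399.7]
 [ 416.2 -389.2]
 [ 623.5  -49.9]
 [ 464.6  -28. ]] [array([ 580.4, -404.3]), array([ 411.9, -381.8]), array([629.3, -37.6]), array([460.8, -15.1])]
```

Run:
```python
from h import *
im=cv2.imread("pics/side0.png").copy()
for y in(144,72,-72,-144):
    for x,yy,z in((-55,-20,20),(-55,20,20),(55,-20,20),(55,20,20),(-12,-12,56),(12,-12,56),(12,12,56),(-12,12,56)):
        u=w2px("side",[[*board(x,y+yy),z]])[0]
        im[int(round(u[1])),int(round(u[0]))]=(0,0,255) if z==20 else (0,255,0)
cv2.imwrite("pics/crop4.png",cv2.resize(im[140:270,265:405],None,fx=4.6,fy=4.6,interpolation=cv2.INTER_NEAREST))
```

```text
(no output)
```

View pics/crop4.png

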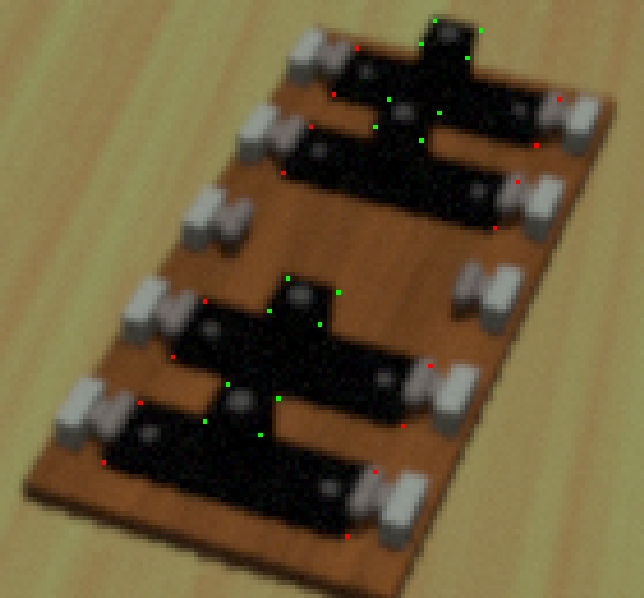

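The projected outlines match all four brackets within about 1 px, so I'll pick up station A.

>>> {"name": "jog_arm", "arguments": {"rows": [[[0.001, -0.005, 0.06], [0.003, 0, 0], 0.55], [[0.001, -0.005, 0.1], [0.003, 0, 0], 0.55], [[0.001, -0.005, 0.13], [0.003, 0, 0], 0.55], [[0.001, -0.005, 0.13], [0.003, 0, 0], 0.55], [[0.001, -0.005, 0.13], [0.003, 0, 0], 0.0], [[0.001, -0.005, 0.13], [0.003, 0, 0], 0.0], [[0.001, -0.005, 0.13], [0.003, 0, 0], 0.0], [[0.001, -0.005, 0.13], [0.003, 0, 0], 0.0], [[0.001, -0.005, 0.13], [0.003, 0, 0], 0.0]]}}

```text
time_s: 7.75
tool_pos: [541.1, -68.1, 28.8]
eef_rot: [0.001, 0.753, 0.659, 0.001]
wrist_force: [4.9, -0.5, 3.0]
grip_width: 23.4
gripper_force: 60.4
```

```bash
python3 -c "
from h import *
brief()"
```

```text
t 7.75 [541.1 -68.1  28.8] F [ 4.95 -0.5   3.02] w 23.4 gf 60.4 q7 0.06 yaw -7.6 tilt [ 0.002 -0.   ]
```

>>> {"name": "jog_arm", "arguments": {"rows": [[[0, 0, -0.02], [0, 0, 0], 0.0], [[0, 0, -0.04], [0, 0, 0], 0.0], [[0, 0, -0.06], [0, 0, 0], 0.0], [[0, 0, -0.09], [0, 0, 0], 0.0], [[0, 0, -0.12], [0, 0, 0], 0.0], [[0, 0, -0.15], [0, 0, 0], 0.0], [[0, 0, -0.17], [0, 0, 0], 0.0], [[0, 0, -0.18], [0, 0, 0], 0.0], [[0, 0, -0.18], [0, 0, 0], 0.0], [[0, 0, -0.18], [0, 0, 0], 0.0]]}}

```text
time_s: 8.75
tool_pos: [538.2, -67.6, 116.9]
eef_rot: [-0.001, 0.753, 0.659, -0.001]
wrist_force: [-0.6, -0.7, -1.3]
grip_width: 23.3
gripper_force: 61.8
```

>>> {"name": "jog_arm", "arguments": {"rows": [[[0, 0, 0], [0, 0, 0], 0.0], [[0, 0, 0], [0, 0, 0], 0.0]]}}

```text
time_s: 8.95
tool_pos: [538.2, -67.7, 116.5]
eef_rot: [-0.001, 0.753, 0.659, -0.002]
wrist_force: [-0.2, -0.0, -1.5]
grip_width: 23.2
gripper_force: 61.8
```

```bash
cat >> h.py <<'E'
FX,FY=-263,2.5   # drawer front in cabinet frame, open
comp=lambda x,y:cab(FX+x,FY+y)
G1,G2,G3,O1,O2=[comp(*c) for c in((73,119),(73,63),(73,7),(39.5,-84),(106.5,-84))]
E
python3 -c "
from h import *
brief(); print(G1,G2,G3,O1,O2)
go(*G1,130,-2.23); go(*O2,130,87.77)"
```

```text
t 8.95 [538.2 -67.7 116.5] F [-0.21 -0.04 -1.46] w 23.2 gf 61.8 q7 0.03 yaw -7.6 tilt [-0.004  0.   ]
[535.27157939 380.30107874] [533.09256246 324.34348868] [530.91354553 268.38589862] [493.89801325 178.75833383] [560.84727278 176.15129571]
row [0.8873, -0.1246, -0.0268] [-0.0028, 0.0002, -0.0627]
row [0.4894, -0.0198, -0.0271] [-0.002, 0.0023, 0.9845]
```

The lifted weight is about 1.5 N, so this one is aluminium and goes to the far orange compartment.

>>> {"name": "jog_arm", "arguments": {"rows": [[[0.06, 0, -0.02], [0, 0, 0.1], 0.0], [[0.12, -0.004, -0.02], [0, 0, 0.2], 0.0], [[0.18, -0.006, -0.02], [0, 0, 0.3], 0.0], [[0.24, -0.01, -0.02], [0, 0, 0.4], 0.0], [[0.3, -0.012, -0.02], [0, 0, 0.5], 0.0], [[0.36, -0.014, -0.02], [0, 0, 0.6], 0.0], [[0.41, -0.016, -0.02], [0, 0, 0.7], 0.0], [[0.45, -0.018, -0.02], [0, 0, 0.8], 0.0], [[0.48, -0.02, -0.02], [0, 0, 0.9], 0.0], [[0.49, -0.02, -0.02], [0, 0, 0.985], 0.0]]}}

```text
time_s: 9.95
tool_pos: [560.7, 179.3, 126.5]
eef_rot: [-0.0, 1.0, -0.021, -0.002]
wrist_force: [-1.0, -0.7, -1.6]
grip_width: 23.2
gripper_force: 61.7
```

>>> {"name": "jog_arm", "arguments": {"rows": [[[0, 0, 0], [0, 0, 0], 0.0], [[0, 0, 0], [0, 0, 0], 0.0], [[0, 0, 0], [0, 0, 0], 0.0]]}}

```text
time_s: 10.25
tool_pos: [561.2, 175.4, 127.0]
eef_rot: [0.0, 1.0, -0.019, -0.002]
wrist_force: [0.0, -1.4, -1.0]
grip_width: 23.2
gripper_force: 61.7
```

```bash
python3 -c "
from h import *
brief(); go(*O2,60,87.77); go(*O2,30,87.77)"
```

```text
t 10.25 [561.2 175.4 127. ] F [ 0.04 -1.41 -0.99] w 23.2 gf 61.7 q7 -1.72 yaw -92.2 tilt [-0.003 -0.001]
row [-0.0003, -0.0015, 0.1339] [0.0004, 0.0021, 0.0005]
row [-0.0001, -0.0015, 0.1939] [0.0004, 0.0021, 0.0005]
```

Lower to TCP 50 (plate at about 33, above the walls) and check the fit with both cameras.

>>> {"name": "jog_arm", "arguments": {"rows": [[[0, 0, 0.06], [0, 0.002, 0], 0.0], [[0, 0, 0.11], [0, 0.002, 0], 0.0], [[0, 0, 0.15], [0, 0.002, 0], 0.0], [[0, 0, 0.15], [0, 0.002, 0], 0.0], [[0, 0, 0.15], [0, 0.002, 0], 0.0]]}}

```text
time_s: 10.75
tool_pos: [561.2, 175.5, 52.4]
eef_rot: [0.0, 1.0, -0.02, -0.0]
wrist_force: [-0.1, -0.4, -0.8]
grip_width: 23.0
gripper_force: 61.7
```

```bash
python3 -c "
from h import *
brief(); go(*O2,29.5,87.77)
a=get_image('top');b=get_image('side')
f=lambda i:cv2.resize(i,(400,400),interpolation=2)
cv2.imwrite('pics/c5.png',np.hstack([f(a[195:295,160:260]),f(b[280:410,215:345])]))"
```

```text
t 10.75 [561.2 175.5  52.4] F [-0.1  -0.44 -0.8 ] w 23.0 gf 61.7 q7 -1.67 yaw -92.3 tilt [-0. -0.]
row [-0.0008, -0.0012, 0.0457] [0.0003, 0.0001, -0.0007]
```

View pics/c5.png

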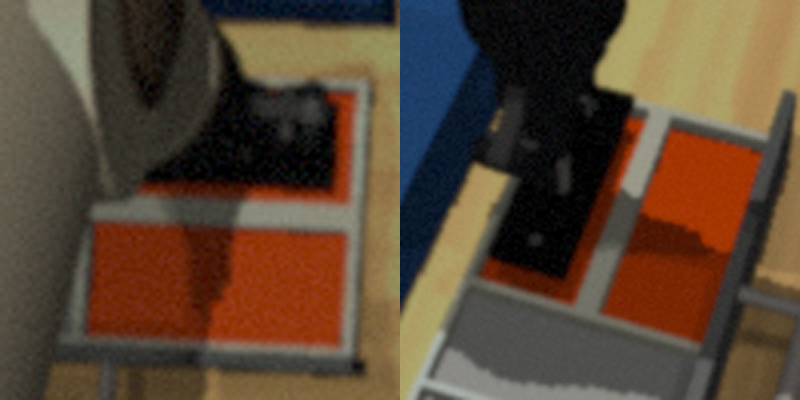

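```bash
python3 -c "
from h import *
L=lambda n,q,z:((px2w(n,q,z)-CO)@r2(CY)-[FX,0]).round(1)
t=lambda u,v:[160+u/4,195+v/4]; s=lambda u,v:[215+(u-400)*.325,280+v*.325]
print('top bracket R end near',L('top',[t(335,187)],43.5),'wall R',L('top',[t(350,190),t(372,190)],24),'divider O back edge',L('top',[t(300,202)],24))
print('side near end',L('side',[s(492,253),s(563,277)],43.5),'divider y',L('side',[s(478,282),s(590,310)],24),'O div back edge',L('side',[s(592,240)],24),'back wall inner',L('side',[s(490,270)],24))
print('tcp',((st()[1][:2]-CO)@r2(CY)-[FX,0]).round(1))"
```

```text
top bracket R end near [[  82.5 -137.1]] wall R [[  83.2 -141.6]
 [  83.6 -151.9]] divider O back edge [[  76.5 -118.5]]
side near end [[123.4 -27.5]
 [ 85.3 -25.7]] divider y [[129.7 -19.7]
 [ 70.8 -22.1]] O div back edge [[ 82.8 -58.8]] back wall inner [[126.5 -27.6]]
tcp [107.9 -81.4]
```

The bracket is centred, with about 4 mm gaps at the ends and 6–8 mm at the sides. Lower and release.

>>> {"name": "jog_arm", "arguments": {"rows": [[[0, 0, 0.02], [0, 0, 0], 0.0], [[0, 0, 0.035], [0, 0, 0], 0.0], [[0, 0, 0.045], [0, 0, 0], 0.0], [[0, 0, 0.046], [0, 0, 0], 0.0], [[0, 0, 0.046], [0, 0, 0], 0.0], [[0, 0, 0.046], [0, 0, 0], 0.5], [[0, 0, 0.046], [0, 0, 0], 0.5], [[0, 0, 0.046], [0, 0, 0], 0.5], [[0, 0, -0.03], [0, 0, 0], 0.5], [[0, 0, -0.12], [0, 0, 0], 0.5]]}}

```text
time_s: 11.85
tool_pos: [559.2, 175.8, 111.1]
eef_rot: [0.001, 1.0, -0.02, -0.002]
wrist_force: [2.3, -0.1, 0.2]
grip_width: 42.7
gripper_force: 0.0
```

>>> {"name": "jog_arm", "arguments": {"rows": [[[0, 0, -0.06], [0, 0, 0], 0.5], [[0, 0, -0.06], [0, 0, 0], 0.5], [[0, 0, -0.06], [0, 0, 0], 0.5]]}}

```text
time_s: 12.15
tool_pos: [561.5, 176.8, 143.1]
eef_rot: [-0.001, 1.0, -0.02, 0.001]
wrist_force: [-0.5, -0.1, -0.2]
grip_width: 42.7
gripper_force: 0.0
```

```bash
python3 -c "
from h import *
brief(); go(*board(0,72),130,-7.6)
im=get_image('side'); print('S-bracket pts'); d=im.max(2)<40; d[:290]=0;d[400:]=0;d[:,:225]=0;d[:,345:]=0
for c in blobs(d,100): print(c.min(0),c.max(0),rect((px2w('side',c,20)-CO)@r2(CY)-[FX,FY]))"
```

```text
t 12.15 [561.5 176.8 143.1] F [-0.45 -0.09 -0.24] w 42.7 gf 0.0 q7 -1.73 yaw -92.3 tilt [0.002 0.001]
row [-0.0379, 0.6323, 0.0253] [0.0003, -0.0016, -0.9851]
S-bracket pts
[247 316] [290 376] (array([105. , -83.2]), array([110.6,  40.8]), -89.33)
[231 290] [262 312] (array([ 174.3, -152.1]), array([56.8, 47.4]), 17.33)
```

The bracket is at (105, -83) in the drawer frame, aligned and flat. Next is station B.

>>> {"name": "jog_arm", "arguments": {"rows": [[[-0.004, 0.08, 0.02], [0, 0, -0.1], 0.55], [[-0.01, 0.17, 0.02], [0, 0, -0.2], 0.55], [[-0.014, 0.26, 0.02], [0, 0, -0.3], 0.55], [[-0.02, 0.35, 0.02], [0, 0, -0.4], 0.55], [[-0.024, 0.43, 0.02], [0, 0, -0.5], 0.55], [[-0.03, 0.5, 0.02], [0, 0, -0.6], 0.55], [[-0.034, 0.56, 0.02], [0, 0, -0.7], 0.55], [[-0.036, 0.6, 0.02], [0, 0, -0.8], 0.55], [[-0.038, 0.62, 0.02], [0, 0, -0.9], 0.55], [[-0.038, 0.632, 0.02], [0, 0, -0.985], 0.55]]}}

```text
time_s: 13.2
tool_pos: [527.7, -140.0, 130.3]
eef_rot: [-0.001, 0.751, 0.66, -0.001]
wrist_force: [0.2, -0.2, 0.3]
grip_width: 46.8
gripper_force: 0.0
```

>>> {"name": "jog_arm", "arguments": {"rows": [[[0, 0, 0.03], [0, 0, 0], 0.55], [[0, 0, 0.06], [0, 0, 0], 0.55], [[0, 0, 0.06], [0, 0, 0], 0.55], [[0, 0, 0.06], [0, 0, 0], 0.55]]}}

```text
time_s: 13.6
tool_pos: [528.4, -138.3, 101.0]
eef_rot: [-0.001, 0.753, 0.659, -0.001]
wrist_force: [0.3, -0.9, -0.4]
grip_width: 47.0
gripper_force: 0.0
```

```bash
python3 -c "
from h import *
brief(); go(*board(0,72),28.5,-7.6)
im=get_image('side'); print(1) 
im=get_image('top')
sub=np.zeros(im.shape[:2],bool); sub[195:310,320:525]=1
for c in blobs((im.max(2)<45)&sub,200): print('br',rect(px2w('top',c,20)),c.mean(0).round())"
```

```text
t 13.6 [ 528.4 -138.3  101. ] F [ 0.35 -0.93 -0.39] w 47.0 gf 0.0 q7 0.18 yaw -7.6 tilt [-0.003  0.   ]
row [0.0004, 0.0037, 0.145] [-0.0018, -0.0001, -0.0002]
1
br (array([ 485.5, -286.6]), array([51.9, 19.8]), -7.31) [464. 271.]
br (array([ 502.2, -352.8]), array([108.3,  42.1]), -7.67) [499. 261.]
br (array([ 589., -126.]), array([77.9, 19.4]), -16.81) [378. 214.]
```

>>> {"name": "jog_arm", "arguments": {"rows": [[[0, 0.004, 0.07], [-0.002, 0, 0], 0.55], [[0, 0.004, 0.12], [-0.002, 0, 0], 0.55], [[0, 0.004, 0.145], [-0.002, 0, 0], 0.55], [[0, 0.004, 0.145], [-0.002, 0, 0], 0.55], [[0, 0.004, 0.145], [-0.002, 0, 0], 0.0], [[0, 0.004, 0.145], [-0.002, 0, 0], 0.0], [[0, 0.004, 0.145], [-0.002, 0, 0], 0.0], [[0, 0.004, 0.145], [-0.002, 0, 0], 0.0], [[0, 0.004, 0.145], [-0.002, 0, 0], 0.0]]}}

```text
time_s: 14.6
tool_pos: [532.8, -139.1, 31.2]
eef_rot: [0.002, 0.753, 0.659, 0.002]
wrist_force: [-0.3, 0.7, 7.0]
grip_width: 22.7
gripper_force: 60.1
```

>>> {"name": "jog_arm", "arguments": {"rows": [[[0, 0, -0.02], [0, 0, 0], 0.0], [[0, 0, -0.04], [0, 0, 0], 0.0], [[0, 0, -0.06], [0, 0, 0], 0.0], [[0, 0, -0.09], [0, 0, 0], 0.0], [[0, 0, -0.12], [0, 0, 0], 0.0], [[0, 0, -0.15], [0, 0, 0], 0.0], [[0, 0, -0.18], [0, 0, 0], 0.0], [[0, 0, -0.19], [0, 0, 0], 0.0], [[0, 0, -0.19], [0, 0, 0], 0.0], [[0, 0, -0.19], [0, 0, 0], 0.0]]}}

```text
time_s: 15.6
tool_pos: [531.0, -138.7, 124.6]
eef_rot: [0.001, 0.752, 0.659, 0.001]
wrist_force: [0.1, 0.5, -2.2]
grip_width: 23.0
gripper_force: 61.9
```

>>> {"name": "jog_arm", "arguments": {"rows": [[[0, 0, 0], [0, 0, 0], 0.0], [[0, 0, 0], [0, 0, 0], 0.0], [[0, 0, 0], [0, 0, 0], 0.0]]}}

```text
time_s: 15.9
tool_pos: [530.8, -138.7, 124.1]
eef_rot: [0.001, 0.753, 0.659, 0.001]
wrist_force: [0.9, -1.3, -2.2]
grip_width: 23.1
gripper_force: 61.9
```

```bash
python3 -c "
from h import *
brief(); go(*G1,130,-2.23);go(*G3,130,-2.23); go(*O1,130,87.77)"
```

```text
t 15.9 [ 530.8 -138.7  124.1] F [ 0.92 -1.34 -2.19] w 23.1 gf 61.9 q7 0.17 yaw -7.6 tilt [ 0.002 -0.   ]
row [1.0301, -0.1288, -0.0122] [0.0014, 0.0001, -0.0627]
row [0.8071, -0.1077, -0.0121] [0.0014, 0.0001, -0.0627]
row [0.6196, -0.1574, -0.0122] [0.0012, -0.001, 0.9845]
```

>>> {"name": "jog_arm", "arguments": {"rows": [[[0, 0, 0], [0, 0, 0], 0.0], [[0, 0, 0], [0, 0, 0], 0.0]]}}

```text
time_s: 16.1
tool_pos: [531.2, -138.8, 124.5]
eef_rot: [0.001, 0.753, 0.659, 0.001]
wrist_force: [0.8, -0.6, -1.9]
grip_width: 23.0
gripper_force: 61.9
```

>>> {"name": "jog_arm", "arguments": {"rows": [[[0, 0, 0], [0, 0, 0], 0.0]]}}

```text
time_s: 16.2
tool_pos: [531.2, -138.8, 124.6]
eef_rot: [0.001, 0.753, 0.659, 0.001]
wrist_force: [0.2, -0.3, -1.0]
grip_width: 23.4
gripper_force: 61.9
```

>>> {"name": "jog_arm", "arguments": {"rows": [[[0, 0, 0], [0, 0, 0], 0.0]]}}

```text
time_s: 16.3
tool_pos: [531.3, -138.8, 124.7]
eef_rot: [0.001, 0.753, 0.659, 0.001]
wrist_force: [-0.5, -0.6, -1.8]
grip_width: 23.0
gripper_force: 61.9
```

>>> {"name": "jog_arm", "arguments": {"rows": [[[0, 0, 0], [0, 0, 0], 0.0]]}}

```text
time_s: 16.4
tool_pos: [531.2, -138.8, 124.7]
eef_rot: [0.001, 0.752, 0.659, 0.001]
wrist_force: [-0.3, -0.1, -1.9]
grip_width: 22.7
gripper_force: 61.9
```

Mean about -1.8 N, so this is aluminium too, for the near orange compartment.

>>> {"name": "jog_arm", "arguments": {"rows": [[[0.07, -0.016, -0.02], [0, 0, 0.1], 0.0], [[0.15, -0.035, -0.02], [0, 0, 0.2], 0.0], [[0.23, -0.055, -0.02], [0, 0, 0.3], 0.0], [[0.31, -0.075, -0.02], [0, 0, 0.4], 0.0], [[0.39, -0.1, -0.02], [0, 0, 0.5], 0.0], [[0.46, -0.12, -0.02], [0, 0, 0.6], 0.0], [[0.52, -0.135, -0.02], [0, 0, 0.7], 0.0], [[0.57, -0.145, -0.02], [0, 0, 0.8], 0.0], [[0.605, -0.155, -0.02], [0, 0, 0.9], 0.0], [[0.62, -0.157, -0.02], [0, 0, 0.985], 0.0]]}}

```text
time_s: 17.4
tool_pos: [493.8, 181.9, 134.4]
eef_rot: [-0.0, 1.0, -0.021, 0.002]
wrist_force: [0.3, 0.1, -2.5]
grip_width: 22.9
gripper_force: 61.9
```

>>> {"name": "jog_arm", "arguments": {"rows": [[[0, 0, 0.01], [0, 0, 0], 0.0], [[0, 0, 0.02], [0, 0, 0], 0.0], [[0, 0, 0.02], [0, 0, 0], 0.0]]}}

```text
time_s: 17.7
tool_pos: [493.9, 177.6, 123.4]
eef_rot: [0.001, 1.0, -0.019, 0.001]
wrist_force: [0.4, 0.2, -0.2]
grip_width: 22.9
gripper_force: 61.9
```

```bash
python3 -c "
from h import *
brief(); go(*O1,55,87.77)"
```

```text
t 17.7 [493.9 177.6 123.4] F [ 0.37  0.16 -0.22] w 22.9 gf 61.9 q7 -1.8 yaw -92.2 tilt [ 0.002 -0.002]
row [-0.0003, -0.0025, 0.1369] [0.001, -0.0011, 0.0004]
```

>>> {"name": "jog_arm", "arguments": {"rows": [[[0, -0.002, 0.05], [0, 0, 0], 0.0], [[0, -0.002, 0.1], [0, 0, 0], 0.0], [[0, -0.002, 0.14], [0, 0, 0], 0.0], [[0, -0.002, 0.145], [0, 0, 0], 0.0], [[0, -0.002, 0.145], [0, 0, 0], 0.0]]}}

```text
time_s: 18.2
tool_pos: [494.7, 178.7, 51.7]
eef_rot: [0.001, 1.0, -0.02, 0.001]
wrist_force: [-0.1, 0.3, -2.0]
grip_width: 23.1
gripper_force: 61.8
```

```bash
python3 -c "
from h import *
brief(); go(*O1,31,87.77)
im=get_image('side'); d=im.max(2)<40; d[:290]=0;d[415:]=0;d[:,:225]=0;d[:,345:]=0
for c in blobs(d,100): print(c.min(0),c.max(0),rect((px2w('side',c,40)-CO)@r2(CY)-[FX,FY]))
cv2.imwrite('pics/c6.png',cv2.resize(im[280:420,215:355],None,fx=3,fy=3,interpolation=2))"
```

```text
t 18.2 [494.7 178.7  51.7] F [-0.15  0.33 -1.98] w 23.1 gf 61.8 q7 -1.74 yaw -92.3 tilt [ 0.002 -0.001]
row [-0.0017, -0.0, 0.0414] [0.0008, -0.0014, -0.0008]
[326 341] [336 369] (array([  3.6, -83.2]), array([51.6, 10.6]), 89.89)
[248 290] [335 383] (array([  68.7, -113. ]), array([187.1, 102.5]), -89.67)
```

View pics/c6.png

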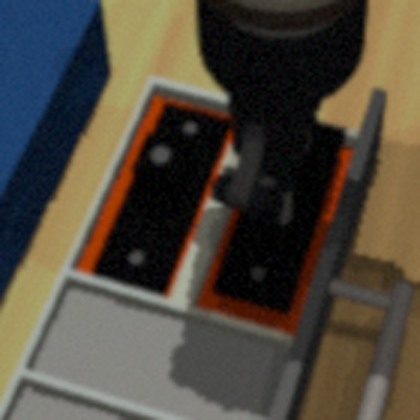

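The near orange compartment has room on both sides of the plate, so I'll lower and release.

>>> {"name": "jog_arm", "arguments": {"rows": [[[-0.001, 0, 0.02], [0, 0, 0], 0.0], [[-0.001, 0, 0.032], [0, 0, 0], 0.0], [[-0.001, 0, 0.042], [0, 0, 0], 0.0], [[-0.001, 0, 0.044], [0, 0, 0], 0.0], [[-0.001, 0, 0.044], [0, 0, 0], 0.0], [[-0.001, 0, 0.044], [0, 0, 0], 0.5], [[-0.001, 0, 0.044], [0, 0, 0], 0.5], [[-0.001, 0, 0.044], [0, 0, 0], 0.5], [[0, 0, -0.03], [0, 0, 0], 0.5], [[0, 0, -0.12], [0, 0, 0], 0.5]]}}

```text
time_s: 19.25
tool_pos: [492.6, 179.0, 110.7]
eef_rot: [0.002, 1.0, -0.02, -0.001]
wrist_force: [1.0, 0.8, 0.2]
grip_width: 42.4
gripper_force: 0.0
```

>>> {"name": "jog_arm", "arguments": {"rows": [[[0, 0, -0.06], [0, 0, 0], 0.5], [[0, 0, -0.06], [0, 0, 0], 0.5], [[0, 0, -0.06], [0, 0, 0], 0.5]]}}

```text
time_s: 19.55
tool_pos: [494.7, 180.3, 142.3]
eef_rot: [-0.0, 1.0, -0.02, 0.002]
wrist_force: [-0.2, -0.7, -1.1]
grip_width: 42.9
gripper_force: 0.0
```

```bash
python3 -c "
from h import *
brief(); go(*board(0,-72),130,-7.6)
im=get_image('side'); d=im.max(2)<40; d[:290]=0;d[415:]=0;d[:,:225]=0;d[:,345:]=0
for c in blobs(d,100): print(c.min(0),c.max(0),rect((px2w('side',c,20)-CO)@r2(CY)-[FX,FY]))
im=get_image('top')
sub=np.zeros(im.shape[:2],bool); sub[195:310,320:525]=1
for c in blobs((im.max(2)<45)&sub,200): print('br',rect(px2w('top',c,20)),c.mean(0).round())"
```

```text
t 19.55 [494.7 180.3 142.3] F [-0.22 -0.69 -1.11] w 42.9 gf 0.0 q7 -1.82 yaw -92.2 tilt [0.004 0.001]
row [0.0689, 0.9208, 0.0243] [0.0017, -0.0026, -0.9849]
[247 290] [326 388] (array([  73.8, -119.7]), array([186.4, 107.3]), -88.72)
br (array([ 502.2, -353.2]), array([108.2,  42. ]), -7.37) [499. 261.]
br (array([ 512.3, -281. ]), array([106.4,  38.9]), -6.63) [461. 256.]
```

>>> {"name": "jog_arm", "arguments": {"rows": [[[0.007, 0.095, 0.02], [0, 0, -0.1], 0.55], [[0.014, 0.19, 0.02], [0, 0, -0.2], 0.55], [[0.021, 0.285, 0.02], [0, 0, -0.3], 0.55], [[0.028, 0.38, 0.02], [0, 0, -0.4], 0.55], [[0.036, 0.475, 0.02], [0, 0, -0.5], 0.55], [[0.043, 0.57, 0.02], [0, 0, -0.6], 0.55], [[0.05, 0.665, 0.02], [0, 0, -0.7], 0.55], [[0.057, 0.76, 0.02], [0, 0, -0.8], 0.55], [[0.064, 0.85, 0.02], [0, 0, -0.9], 0.55], [[0.069, 0.92, 0.02], [0, 0, -0.985], 0.55]]}}

```text
time_s: 20.65
tool_pos: [509.4, -282.6, 130.1]
eef_rot: [-0.0, 0.775, 0.632, 0.0]
wrist_force: [1.0, 0.4, -0.5]
grip_width: 47.1
gripper_force: 0.0
```

>>> {"name": "jog_arm", "arguments": {"rows": [[[0, 0, 0.03], [0, 0, 0], 0.55], [[0, 0, 0.06], [0, 0, 0], 0.55], [[0, 0, 0.06], [0, 0, 0], 0.55], [[0, 0, 0.06], [0, 0, 0], 0.55]]}}

```text
time_s: 21.05
tool_pos: [510.4, -278.6, 100.7]
eef_rot: [-0.001, 0.776, 0.631, 0.001]
wrist_force: [0.7, 0.5, 0.8]
grip_width: 46.9
gripper_force: 0.0
```

```bash
python3 -c "
from h import *
brief(); go(*board(0,-72),30,-7.6)
im=get_image('side'); d=im.max(2)<40; d[:290]=0;d[415:]=0;d[:,:225]=0;d[:,345:]=0
for c in blobs(d,100): print(c.min(0),c.max(0),rect((px2w('side',c,20)-CO)@r2(CY)-[FX,FY]))
im=get_image('top')
sub=np.zeros(im.shape[:2],bool); sub[195:310,320:525]=1
for c in blobs((im.max(2)<45)&sub,200): print('br',rect(px2w('top',c,20)),c.mean(0).round())"
```

```text
t 21.05 [ 510.4 -278.6  100.7] F [0.75 0.47 0.81] w 46.9 gf 0.0 q7 0.39 yaw -11.8 tilt [0.    0.002]
row [-0.0047, 0.0024, 0.1413] [0.0, -0.0011, -0.0486]
[287 326] [326 388] (array([ 38.8, -82.3]), array([108.3,  37.6]), 89.93)
[247 316] [289 376] (array([107. , -83.2]), array([109.6,  40.5]), 89.96)
br (array([ 527.8, -301.2]), array([156.7,  82.2]), -6.61) [470. 252.]
br (array([ 590.6, -366.7]), array([95.1, 36.2]), -41.96) [508. 213.]
```

Both aluminium brackets sit centred in orange. The yaw is 4° short, so I'll correct it and descend on C.

>>> {"name": "jog_arm", "arguments": {"rows": [[[-0.005, 0.002, 0.05], [0, 0, -0.049], 0.55], [[-0.005, 0.002, 0.1], [0, 0, -0.049], 0.55], [[-0.005, 0.002, 0.135], [0, 0, -0.049], 0.55], [[-0.005, 0.002, 0.141], [0, 0, -0.049], 0.55], [[-0.005, 0.002, 0.141], [0, 0, -0.049], 0.55], [[-0.005, 0.002, 0.141], [0, 0, -0.049], 0.0], [[-0.005, 0.002, 0.141], [0, 0, -0.049], 0.0], [[-0.005, 0.002, 0.141], [0, 0, -0.049], 0.0], [[-0.005, 0.002, 0.141], [0, 0, -0.049], 0.0], [[-0.005, 0.002, 0.141], [0, 0, -0.049], 0.0]]}}

```text
time_s: 22.15
tool_pos: [513.0, -284.2, 33.4]
eef_rot: [0.003, 0.753, 0.658, 0.002]
wrist_force: [0.9, 0.7, 7.1]
grip_width: 22.9
gripper_force: 59.8
```

>>> {"name": "jog_arm", "arguments": {"rows": [[[0, 0, -0.02], [0, 0, 0], 0.0], [[0, 0, -0.04], [0, 0, 0], 0.0], [[0, 0, -0.06], [0, 0, 0], 0.0], [[0, 0, -0.09], [0, 0, 0], 0.0], [[0, 0, -0.12], [0, 0, 0], 0.0], [[0, 0, -0.15], [0, 0, 0], 0.0], [[0, 0, -0.18], [0, 0, 0], 0.0], [[0, 0, -0.19], [0, 0, 0], 0.0], [[0, 0, -0.19], [0, 0, 0], 0.0], [[0, 0, -0.19], [0, 0, 0], 0.0]]}}

```text
time_s: 23.15
tool_pos: [511.0, -283.5, 126.4]
eef_rot: [0.001, 0.753, 0.658, 0.001]
wrist_force: [0.2, 0.1, -4.6]
grip_width: 22.3
gripper_force: 61.9
```

>>> {"name": "jog_arm", "arguments": {"rows": [[[0, 0, 0], [0, 0, 0], 0.0], [[0, 0, 0], [0, 0, 0], 0.0], [[0, 0, 0], [0, 0, 0], 0.0]]}}

```text
time_s: 23.45
tool_pos: [510.9, -283.7, 126.0]
eef_rot: [0.001, 0.753, 0.658, 0.001]
wrist_force: [-0.0, 0.5, -4.9]
grip_width: 22.3
gripper_force: 61.9
```

>>> {"name": "jog_arm", "arguments": {"rows": [[[0, 0, 0], [0, 0, 0], 0.0]]}}

```text
time_s: 23.55
tool_pos: [511.1, -283.7, 126.3]
eef_rot: [0.001, 0.753, 0.658, 0.001]
wrist_force: [-0.6, -0.3, -3.8]
grip_width: 23.0
gripper_force: 61.9
```

```bash
python3 -c "
from h import *
brief(); go(*G1,130,-2.23);go(*G3,130,-2.23)"
```

```text
t 23.55 [ 511.1 -283.7  126.3] F [-0.64 -0.31 -3.8 ] w 23.0 gf 61.9 q7 0.45 yaw -7.7 tilt [ 0.003 -0.   ]
row [1.3226, -0.1297, -0.0076] [0.0017, 0.0, -0.0635]
row [1.0996, -0.1084, -0.0076] [0.0017, 0.0, -0.0635]
```

The weight is about 4.4 N, so it's steel and goes to grey G1.

>>> {"name": "jog_arm", "arguments": {"rows": [[[0.07, -0.01, -0.01], [0, 0, -0.01], 0.0], [[0.16, -0.02, -0.01], [0, 0, -0.02], 0.0], [[0.255, -0.03, -0.01], [0, 0, -0.03], 0.0], [[0.35, -0.04, -0.01], [0, 0, -0.04], 0.0], [[0.445, -0.05, -0.01], [0, 0, -0.05], 0.0], [[0.54, -0.06, -0.01], [0, 0, -0.063], 0.0], [[0.635, -0.07, -0.01], [0, 0, -0.063], 0.0], [[0.73, -0.08, -0.01], [0, 0, -0.063], 0.0], [[0.825, -0.09, -0.01], [0, 0, -0.063], 0.0], [[0.92, -0.095, -0.01], [0, 0, -0.063], 0.0]]}}

```text
time_s: 24.55
tool_pos: [525.3, 180.3, 131.6]
eef_rot: [0.001, 0.721, 0.693, 0.001]
wrist_force: [0.9, -0.4, -4.6]
grip_width: 22.8
gripper_force: 61.7
```

```bash
python3 -c "
from h import *
brief(); go(*(G1-[0,3]),130,-2.23)"
```

```text
t 24.55 [525.3 180.3 131.6] F [ 0.92 -0.42 -4.64] w 22.8 gf 61.7 q7 -0.38 yaw -2.3 tilt [ 0.003 -0.   ]
row [0.3944, 0.0042, 0.0032] [0.0022, 0.0002, -0.0005]
```

>>> {"name": "jog_arm", "arguments": {"rows": [[[0.09, 0.001, 0], [0, 0, 0], 0.0], [[0.18, 0.002, 0], [0, 0, 0], 0.0], [[0.26, 0.003, 0], [0, 0, 0], 0.0], [[0.33, 0.004, 0], [0, 0, 0], 0.0], [[0.375, 0.004, 0], [0, 0, 0], 0.0], [[0.394, 0.004, 0], [0, 0, 0], 0.0], [[0.394, 0.004, 0], [0, 0, 0], 0.0], [[0.394, 0.004, 0.03], [0, 0, 0], 0.0], [[0.394, 0.004, 0.06], [0, 0, 0], 0.0], [[0.394, 0.004, 0.06], [0, 0, 0], 0.0]]}}

```text
time_s: 25.55
tool_pos: [533.8, 371.4, 97.6]
eef_rot: [0.001, 0.722, 0.692, -0.003]
wrist_force: [-0.6, -0.6, -4.8]
grip_width: 22.5
gripper_force: 61.6
```

```bash
python3 -c "
from h import *
brief(); go(*(G1-[0,3]),58,-2.23)"
```

```text
t 25.55 [533.8 371.4  97.6] F [-0.57 -0.62 -4.75] w 22.5 gf 61.6 q7 -0.67 yaw -2.4 tilt [-0.002 -0.005]
row [0.0123, 0.0026, 0.0791] [-0.0012, 0.0037, -0.0021]
```

>>> {"name": "jog_arm", "arguments": {"rows": [[[0.012, 0.003, 0.03], [-0.001, 0.004, 0], 0.0], [[0.012, 0.003, 0.06], [-0.001, 0.004, 0], 0.0], [[0.012, 0.003, 0.079], [-0.001, 0.004, 0], 0.0], [[0.012, 0.003, 0.079], [-0.001, 0.004, 0], 0.0], [[0.012, 0.003, 0.079], [-0.001, 0.004, 0], 0.0]]}}

```text
time_s: 26.05
tool_pos: [537.3, 380.9, 61.4]
eef_rot: [-0.0, 0.721, 0.693, 0.003]
wrist_force: [-0.2, 0.4, -3.5]
grip_width: 22.7
gripper_force: 61.7
```

```bash
python3 -c "
from h import *
brief(); go(*(G1-[0,3]),33,-2.23)
a=get_image('top');b=get_image('side')
f=lambda i:cv2.resize(i,(400,400),interpolation=2)
cv2.imwrite('pics/c7.png',np.hstack([f(a[195:295,70:170]),f(b[340:480,150:290])]))"
```

```text
t 26.05 [537.3 380.9  61.4] F [-0.24  0.35 -3.47] w 22.7 gf 61.7 q7 -0.67 yaw -2.3 tilt [0.004 0.005]
row [-0.0076, -0.004, 0.0568] [0.0028, -0.0033, -0.0005]
```

View pics/c7.png

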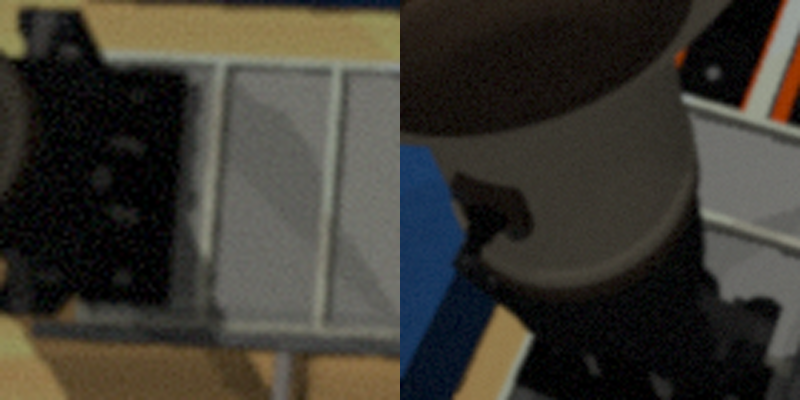

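```bash
python3 -c "
from h import *
L=lambda n,q,z:((px2w(n,q,z)-CO)@r2(CY)-[FX,0]).round(1)
t=lambda u,v:[70+u/4,195+v/4]
print(L('top',[t(185,120),t(172,250),t(178,185)],49),L('top',[t(215,120),t(203,250),t(209,185)],24))
print('ends',L('top',[t(150,67),t(140,303)],49),'walls',L('top',[t(150,62),t(140,322)],24))"
```

```text
[[102.7 100. ]
 [ 42.5 101. ]
 [ 72.5 100.7]] [[106.1  94.6]
 [ 44.5  95.3]
 [ 75.2  94.9]]
ends [[126.7 118.4]
 [ 17.6 113.8]] walls [[132.4 128. ]
 [  9.5 122.3]]
```

The bracket's edge is about 6–8 mm from the divider and centred along x. A small shift towards the divider, then lower and release.

>>> {"name": "jog_arm", "arguments": {"rows": [[[-0.006, -0.002, 0.02], [0.003, -0.003, 0], 0.0], [[-0.006, -0.002, 0.035], [0.003, -0.003, 0], 0.0], [[-0.006, -0.002, 0.048], [0.003, -0.003, 0], 0.0], [[-0.006, -0.002, 0.056], [0.003, -0.003, 0], 0.0], [[-0.006, -0.002, 0.057], [0.003, -0.003, 0], 0.0], [[-0.006, -0.002, 0.057], [0.003, -0.003, 0], 0.0]]}}

```text
time_s: 26.75
tool_pos: [537.0, 378.0, 33.6]
eef_rot: [-0.0, 0.721, 0.693, 0.001]
wrist_force: [-0.1, -0.7, -3.0]
grip_width: 22.9
gripper_force: 62.0
```

>>> {"name": "jog_arm", "arguments": {"rows": [[[0, 0, 0.003], [0, 0, 0], 0.0], [[0, 0, 0.003], [0, 0, 0], 0.0], [[0, 0, 0.003], [0, 0, 0], 0.5], [[0, 0, 0.003], [0, 0, 0], 0.5], [[0, 0, 0.003], [0, 0, 0], 0.5], [[0, 0, -0.03], [0, 0, 0], 0.5], [[0, 0, -0.1], [0, 0, 0], 0.5], [[0, 0, -0.18], [0, 0, 0], 0.5], [[0, 0, -0.2], [0, 0, 0], 0.5]]}}

```text
time_s: 27.65
tool_pos: [539.4, 380.4, 139.9]
eef_rot: [0.0, 0.721, 0.693, 0.005]
wrist_force: [0.4, 1.6, 1.2]
grip_width: 42.7
gripper_force: 0.0
```

```bash
python3 -c "
from h import *
brief(); go(*board(0,-144),130,-7.6)
im=get_image('top')
sub=np.zeros(im.shape[:2],bool); sub[195:310,320:525]=1
for c in blobs((im.max(2)<45)&sub,200): print('br',rect(px2w('top',c,20)),c.mean(0).round())"
```

```text
t 27.65 [539.4 380.4 139.9] F [0.4  1.57 1.22] w 42.7 gf 0.0 q7 -0.67 yaw -2.3 tilt [0.008 0.007]
row [-1.4677, -0.0177, 0.0093] [0.0046, -0.0049, 0.062]
br (array([ 502.2, -353.1]), array([108.2,  42.2]), -7.53) [499. 261.]
```

>>> {"name": "jog_arm", "arguments": {"rows": [[[-0.09, 0, 0], [0, 0, 0.01], 0.55], [[-0.18, 0, 0], [0, 0, 0.02], 0.55], [[-0.28, 0, 0], [0, 0, 0.03], 0.55], [[-0.38, 0, 0], [0, 0, 0.04], 0.55], [[-0.48, 0, 0], [0, 0, 0.05], 0.55], [[-0.58, -0.01, 0], [0, 0, 0.06], 0.55], [[-0.68, -0.01, 0], [0, 0, 0.06], 0.55], [[-0.78, -0.01, 0], [0, 0, 0.06], 0.55], [[-0.88, -0.01, 0], [0, 0, 0.06], 0.55], [[-0.98, -0.012, 0], [0, 0, 0.06], 0.55]]}}

```text
time_s: 28.7
tool_pos: [510.3, -112.6, 132.7]
eef_rot: [-0.001, 0.751, 0.66, 0.0]
wrist_force: [1.5, -0.1, 0.2]
grip_width: 46.8
gripper_force: 0.0
```

```bash
python3 -c "
from h import *
brief(); go(*board(0,-144),120,-7.6)"
```

```text
t 28.7 [ 510.3 -112.6  132.7] F [ 1.46 -0.14  0.24] w 46.8 gf 0.0 q7 0.13 yaw -7.4 tilt [-0.     0.001]
row [-0.4779, 0.0444, 0.0247] [-0.0002, -0.0009, 0.0022]
```

>>> {"name": "jog_arm", "arguments": {"rows": [[[-0.1, 0.01, 0.02], [0, 0, 0], 0.55], [[-0.2, 0.02, 0.02], [0, 0, 0], 0.55], [[-0.3, 0.03, 0.02], [0, 0, 0], 0.55], [[-0.4, 0.04, 0.02], [0, 0, 0], 0.55], [[-0.46, 0.042, 0.03], [0, 0, 0], 0.55], [[-0.47, 0.042, 0.05], [0, 0, 0], 0.55], [[-0.47, 0.042, 0.06], [0, 0, 0], 0.55], [[-0.47, 0.042, 0.06], [0, 0, 0], 0.55], [[-0.47, 0.042, 0.06], [0, 0, 0], 0.55]]}}

```text
time_s: 29.6
tool_pos: [502.1, -344.0, 102.2]
eef_rot: [-0.001, 0.75, 0.661, 0.001]
wrist_force: [0.0, 0.0, -0.2]
grip_width: 47.0
gripper_force: 0.0
```

```bash
python3 -c "
from h import *
brief(); go(*board(0,-144),30,-7.6)
im=get_image('side'); d=im.max(2)<40; d[:280]=0;d[:,:100]=0;d[:,345:]=0
for c in blobs(d,100): print(c.min(0),c.max(0),rect((px2w('side',c,20)-CO)@r2(CY)-[FX,FY]))
cv2.imwrite('pics/c8.png',im)"
```

```text
t 29.6 [ 502.1 -344.   102.2] F [ 0.04  0.03 -0.22] w 47.0 gf 0.0 q7 0.57 yaw -7.3 tilt [-0.     0.003]
row [-0.0172, 0.001, 0.1444] [-0.0004, -0.0019, 0.004]
[197 450] [281 479] (array([ 78.8, 103.3]), array([112.8,  37.5]), 17.17)
[100 428] [178 479] (array([206.6, 140.2]), array([108.2,  59.3]), 39.4)
[286 326] [326 388] (array([ 40.5, -82.4]), array([108.7,  37.8]), 89.85)
[246 315] [288 375] (array([108.2, -83.1]), array([109.6,  40.9]), -88.63)
```

>>> {"name": "jog_arm", "arguments": {"rows": [[[-0.014, 0.001, 0.05], [0, -0.002, 0.004], 0.55], [[-0.014, 0.001, 0.1], [0, -0.002, 0.004], 0.55], [[-0.014, 0.001, 0.135], [0, -0.002, 0.004], 0.55], [[-0.014, 0.001, 0.143], [0, -0.002, 0.004], 0.55], [[-0.014, 0.001, 0.143], [0, -0.002, 0.004], 0.55], [[-0.014, 0.001, 0.143], [0, -0.002, 0.004], 0.0], [[-0.014, 0.001, 0.143], [0, -0.002, 0.004], 0.0], [[-0.014, 0.001, 0.143], [0, -0.002, 0.004], 0.0], [[-0.014, 0.001, 0.143], [0, -0.002, 0.004], 0.0], [[-0.014, 0.001, 0.143], [0, -0.002, 0.004], 0.0]]}}

```text
time_s: 30.65
tool_pos: [503.3, -354.2, 32.9]
eef_rot: [0.003, 0.753, 0.658, 0.0]
wrist_force: [2.8, 1.0, 5.8]
grip_width: 22.8
gripper_force: 59.6
```

>>> {"name": "jog_arm", "arguments": {"rows": [[[0, 0, -0.02], [0, 0, 0], 0.0], [[0, 0, -0.04], [0, 0, 0], 0.0], [[0, 0, -0.06], [0, 0, 0], 0.0], [[0, 0, -0.09], [0, 0, 0], 0.0], [[0, 0, -0.12], [0, 0, 0], 0.0], [[0, 0, -0.15], [0, 0, 0], 0.0], [[0, 0, -0.18], [0, 0, 0], 0.0], [[0, 0, -0.19], [0, 0, 0], 0.0], [[0, 0, -0.19], [0, 0, 0], 0.0], [[0, 0, -0.19], [0, 0, 0], 0.0]]}}

```text
time_s: 31.65
tool_pos: [500.9, -353.0, 125.8]
eef_rot: [0.0, 0.753, 0.658, -0.001]
wrist_force: [0.3, -0.6, -4.6]
grip_width: 22.6
gripper_force: 61.7
```

>>> {"name": "jog_arm", "arguments": {"rows": [[[0, 0, 0], [0, 0, 0], 0.0], [[0, 0, 0], [0, 0, 0], 0.0], [[0, 0, 0], [0, 0, 0], 0.0]]}}

```text
time_s: 31.95
tool_pos: [500.8, -353.2, 125.4]
eef_rot: [0.0, 0.753, 0.658, -0.001]
wrist_force: [0.3, 0.8, -5.0]
grip_width: 22.8
gripper_force: 61.7
```

```bash
python3 -c "
from h import *
brief(); go(*G2,130,-2.23);go(*G3,130,-2.23)
im=get_image('top'); d=im.max(2)<45; d[:205]=0;d[290:]=0;d[:,255:]=0
for c in blobs(d,100): print(c.min(0),c.max(0),rect((px2w('top',c,20)-CO)@r2(CY)-[FX,FY]))"
```

```text
t 31.95 [ 500.8 -353.2  125.4] F [ 0.28  0.76 -5.03] w 22.8 gf 61.7 q7 0.56 yaw -7.8 tilt [-0.001 -0.001]
row [1.3514, -0.1193, -0.011] [-0.0007, 0.0009, -0.0645]
row [1.2399, -0.1084, -0.0108] [-0.0007, 0.0009, -0.0645]
[185 255] [241 275] (array([ 38.6, -81.1]), array([106.3,  35.1]), -89.91)
[188 220] [244 240] (array([105.3, -82.1]), array([106.4,  35.8]), -89.9)
[ 96 215] [121 270] (array([ 72.3, 121.8]), array([106. ,  46.2]), 0.04)
```

Steel again (about 4.8 N), so this goes to grey G3. The bracket in G1 reads (72, 122), which is good.

>>> {"name": "jog_arm", "arguments": {"rows": [[[0.07, -0.01, -0.01], [0, 0, -0.01], 0.0], [[0.16, -0.02, -0.01], [0, 0, -0.02], 0.0], [[0.255, -0.03, -0.01], [0, 0, -0.03], 0.0], [[0.35, -0.04, -0.01], [0, 0, -0.04], 0.0], [[0.445, -0.05, -0.01], [0, 0, -0.05], 0.0], [[0.54, -0.06, -0.01], [0, 0, -0.064], 0.0], [[0.635, -0.07, -0.01], [0, 0, -0.064], 0.0], [[0.73, -0.08, -0.01], [0, 0, -0.064], 0.0], [[0.825, -0.09, -0.01], [0, 0, -0.064], 0.0], [[0.92, -0.1, -0.01], [0, 0, -0.064], 0.0]]}}

```text
time_s: 33.0
tool_pos: [513.8, 111.0, 130.5]
eef_rot: [0.001, 0.721, 0.693, -0.0]
wrist_force: [0.7, 0.3, -4.0]
grip_width: 23.0
gripper_force: 61.6
```

```bash
python3 -c "
from h import *
brief(); go(*(G3-[0,1.5]),130,-2.23)"
```

```text
t 33.0 [513.8 111.  130.5] F [ 0.74  0.28 -3.99] w 23.0 gf 61.6 q7 -0.26 yaw -2.3 tilt [ 0.001 -0.002]
row [0.3129, 0.0218, 0.0004] [0.0004, 0.0012, -0.0007]
```

>>> {"name": "jog_arm", "arguments": {"rows": [[[0.09, 0.008, 0], [0, 0, 0], 0.0], [[0.17, 0.015, 0], [0, 0, 0], 0.0], [[0.24, 0.02, 0], [0, 0, 0], 0.0], [[0.29, 0.021, 0], [0, 0, 0], 0.0], [[0.31, 0.021, 0], [0, 0, 0], 0.0], [[0.31, 0.021, 0], [0, 0, 0], 0.0], [[0.31, 0.021, 0.04], [0, 0, 0], 0.0], [[0.31, 0.021, 0.09], [0, 0, 0], 0.0], [[0.31, 0.021, 0.13], [0, 0, 0], 0.0], [[0.31, 0.021, 0.13], [0, 0, 0], 0.0]]}}

```text
time_s: 34.0
tool_pos: [528.3, 259.3, 62.0]
eef_rot: [0.0, 0.722, 0.692, -0.004]
wrist_force: [-1.1, -1.3, -5.1]
grip_width: 22.6
gripper_force: 61.4
```

>>> {"name": "jog_arm", "arguments": {"rows": [[[0, 0, 0], [0, 0, 0], 0.0], [[0, 0, 0], [0, 0, 0], 0.0]]}}

```text
time_s: 34.2
tool_pos: [531.7, 262.9, 66.3]
eef_rot: [0.001, 0.721, 0.692, 0.0]
wrist_force: [-0.5, -0.5, -3.5]
grip_width: 22.7
gripper_force: 61.4
```

```bash
python3 -c "
from h import *
brief(); go(*(G3-[0,1.5]),33,-2.23)
b=get_image('side')
cv2.imwrite('pics/c9.png',cv2.resize(b[300:440,180:350],None,fx=4,fy=4,interpolation=2))"
```

```text
t 34.2 [531.7 262.9  66.3] F [-0.45 -0.52 -3.53] w 22.7 gf 61.4 q7 -0.51 yaw -2.3 tilt [ 0.002 -0.001]
row [0.0079, -0.0021, 0.0666] [0.0013, 0.0008, -0.0013]
```

View pics/c9.png

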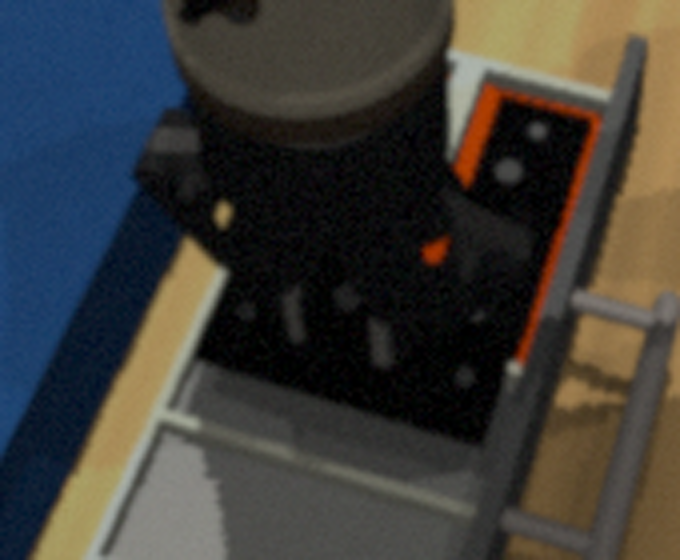

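```bash
python3 -c "
from h import *
L=lambda q,z:((px2w('side',np.array(q)/4+[180,300],z)-CO)@r2(CY)-[FX,0]).round(1)
print(L([[200,358],[480,440]],46),L([[165,413],[470,510]],24))"
```

```text
[[126.7  20.8]
 [ 20.1  19.9]] [[137.1  35.6]
 [ 18.7  36.5]]
```

The bracket needs about 4–7 mm more in +y. Shift 5.5 mm and lower.

>>> {"name": "jog_arm", "arguments": {"rows": [[[0.011, -0.001, 0.01], [0.001, 0.001, 0], 0.0], [[0.011, -0.001, 0.02], [0.001, 0.001, 0], 0.0], [[0.011, -0.001, 0.04], [0.001, 0.001, 0], 0.0], [[0.011, -0.001, 0.055], [0.001, 0.001, 0], 0.0], [[0.011, -0.001, 0.065], [0.001, 0.001, 0], 0.0], [[0.011, -0.001, 0.068], [0.001, 0.001, 0], 0.0], [[0.011, -0.001, 0.068], [0.001, 0.001, 0], 0.0], [[0.011, -0.001, 0.068], [0.001, 0.001, 0], 0.0]]}}

```text
time_s: 35.05
tool_pos: [532.7, 268.5, 32.9]
eef_rot: [0.001, 0.721, 0.693, 0.001]
wrist_force: [-0.4, -3.2, 9.7]
grip_width: 22.7
gripper_force: 63.5
```

>>> {"name": "jog_arm", "arguments": {"rows": [[[0, 0, 0.002], [0, 0, 0], 0.0], [[0, 0, 0.002], [0, 0, 0], 0.0], [[0, 0, 0.002], [0, 0, 0], 0.5], [[0, 0, 0.002], [0, 0, 0], 0.5], [[0, 0, 0.002], [0, 0, 0], 0.5], [[0, 0, -0.03], [0, 0, 0], 0.5], [[0, 0, -0.1], [0, 0, 0], 0.5], [[0, 0, -0.18], [0, 0, 0], 0.5], [[0, 0, -0.25], [0, 0, 0], 0.5], [[0, 0, -0.25], [0, 0, 0], 0.5]]}}

```text
time_s: 36.05
tool_pos: [534.1, 271.0, 162.7]
eef_rot: [0.001, 0.721, 0.693, 0.005]
wrist_force: [1.6, 0.7, 0.1]
grip_width: 42.8
gripper_force: 0.0
```

```bash
python3 -c "
from h import *
brief(); h=np.array([423.4,262.]); go(*(h-[150,0]),130,-2.23); go(*h,160,-2.23)"
```

```text
t 36.05 [534.1 271.  162.7] F [1.58 0.68 0.06] w 42.8 gf 0.0 q7 -0.52 yaw -2.3 tilt [0.008 0.005]
row [-0.039, -0.5207, 0.0612] [0.0051, -0.0037, -0.0005]
row [-0.0268, -0.2205, 0.0036] [0.0051, -0.0037, -0.0005]
```

>>> {"name": "jog_arm", "arguments": {"rows": [[[-0.1, -0.03, -0.02], [0, 0, 0], 0.4], [[-0.2, -0.06, -0.04], [0, 0, 0], 0.4], [[-0.3, -0.09, -0.04], [0, 0, 0], 0.4], [[-0.4, -0.1, -0.04], [0, 0, 0], 0.4], [[-0.5, -0.1, -0.04], [0, 0, 0], 0.4], [[-0.6, -0.1, -0.04], [0, 0, 0], 0.4], [[-0.65, -0.1, -0.04], [0, 0, 0], 0.4]]}}

```text
time_s: 36.75
tool_pos: [466.5, -57.5, 176.5]
eef_rot: [-0.0, 0.722, 0.692, -0.001]
wrist_force: [-0.0, 0.2, 0.5]
grip_width: 34.4
gripper_force: 0.0
```

```bash
python3 -c "
from h import *
brief(); go(*cab(-297.5,0),120,-2.23)
a=get_image('top');b=get_image('side')
for n,im in(('top',a),('side',b)):
  d=im.max(2)<45
  if n=='top': d[:205]=0;d[290:]=0;d[:,:85]=0;d[:,255:]=0
  else: d[:280]=0;d[:,:150]=0;d[:,345:]=0
  for c in blobs(d,100): print(n,c.min(0),c.max(0),rect((px2w(n,c,20)-CO)@r2(CY)-[FX,FY]))
cv2.imwrite('pics/c10.png',np.hstack([cv2.resize(a[195:300,70:260],(400,220),interpolation=2),cv2.resize(b[280:480,130:350],(242,220),interpolation=2)]))"
```

```text
t 36.75 [466.5 -57.5 176.5] F [-0.04  0.17  0.52] w 34.4 gf 0.0 q7 0.08 yaw -2.5 tilt [-0.001 -0.001]
row [0.6369, -0.114, 0.1126] [-0.0009, 0.0007, -0.0026]
top [185 253] [241 273] (array([ 42.4, -81.1]), array([106.2,  35.3]), 89.79)
top [188 218] [244 238] (array([109.1, -82.1]), array([106.4,  35.8]), -89.86)
top [156 217] [179 272] (array([73. ,  7.8]), array([104.8,  40.6]), 0.11)
top [ 96 213] [121 268] (array([ 76.2, 121.9]), array([106.1,  46.3]), -0.06)
side [194 449] [278 479] (array([ 79.2, 112.9]), array([111.2,  39.4]), 5.16)
side [286 432] [303 479] (array([10.6, 69.5]), array([66.2,  4.9]), 89.59)
side [230 379] [304 422] (array([75.8,  2.8]), array([107.2,  48. ]), -0.36)
side [150 329] [229 479] (array([182.9,  33.1]), array([246.3,  16.5]), -89.23)
side [283 325] [324 387] (array([ 44.5, -82.5]), array([108.8,  38.3]), 89.63)
side [243 315] [286 375] (array([112.4, -83.4]), array([110.1,  41. ]), -89.37)
side [229 286] [250 323] (array([ 175.8, -142.9]), array([81.7, 20.9]), -89.97)
```

View pics/c10.png

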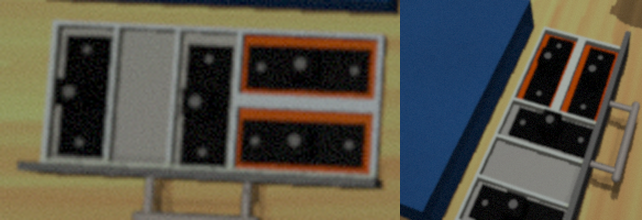

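```bash
python3 -c "
from h import *
a=get_image('top');b=get_image('side')
cv2.imwrite('pics/c11.png',np.hstack([cv2.resize(a[205:285,140:200],(375,500),interpolation=2),cv2.resize(b[360:440,220:318],(425,347),interpolation=2)[:500] if 0 else cv2.copyMakeBorder(cv2.resize(b[360:440,220:318],(425,347),interpolation=2),0,153,0,0,0)]))"
```

```text
(no output)
```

View pics/c11.png

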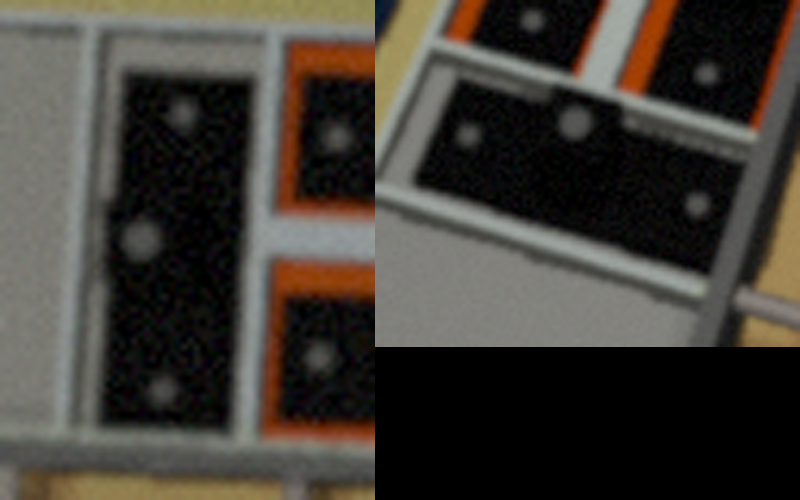

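All four are seated inside their compartments, and the drawer has crept in about 4 mm. Back to the handle to push it home.

>>> {"name": "jog_arm", "arguments": {"rows": [[[0.1, -0.03, 0], [0, 0, 0], 0.4], [[0.2, -0.06, 0], [0, 0, 0], 0.4], [[0.3, -0.09, 0], [0, 0, 0], 0.4], [[0.4, -0.106, 0], [0, 0, 0], 0.4], [[0.5, -0.106, 0], [0, 0, 0], 0.4], [[0.58, -0.106, 0.02], [0, 0, 0], 0.4], [[0.63, -0.106, 0.05], [0, 0, 0], 0.4], [[0.637, -0.106, 0.09], [0, 0, 0], 0.4], [[0.637, -0.106, 0.11], [0, 0, 0], 0.4], [[0.637, -0.106, 0.11], [0, 0, 0], 0.4]]}}

```text
time_s: 37.95
tool_pos: [425.0, 266.4, 119.5]
eef_rot: [-0.001, 0.72, 0.694, -0.003]
wrist_force: [-0.0, -0.6, -0.0]
grip_width: 34.1
gripper_force: 0.0
```

>>> {"name": "jog_arm", "arguments": {"rows": [[[0, 0, 0], [0, 0, 0], 0.4], [[0, 0, 0], [0, 0, 0], 0.4]]}}

```text
time_s: 38.15
tool_pos: [427.7, 266.3, 122.0]
eef_rot: [-0.0, 0.721, 0.693, -0.0]
wrist_force: [1.0, -0.2, 0.7]
grip_width: 33.7
gripper_force: 0.0
```

```bash
python3 -c "
from h import *
brief(); go(*cab(-293.7,0),30,-2.23)"
```

```text
t 38.15 [427.7 266.3 122. ] F [ 1.01 -0.24  0.66] w 33.7 gf 0.0 q7 -0.65 yaw -2.3 tilt [-0.  0.]
row [-0.0068, -0.0013, 0.184] [-0.0003, -0.0002, -0.0012]
```

>>> {"name": "jog_arm", "arguments": {"rows": [[[-0.007, -0.001, 0.07], [0, 0, 0], 0.4], [[-0.007, -0.001, 0.12], [0, 0, 0], 0.4], [[-0.007, -0.001, 0.16], [0, 0, 0], 0.4], [[-0.007, -0.001, 0.182], [0, 0, 0], 0.4], [[-0.007, -0.001, 0.182], [0, 0, 0], 0.4], [[-0.007, -0.001, 0.182], [0, 0, 0], 0.0], [[-0.007, -0.001, 0.182], [0, 0, 0], 0.0], [[-0.007, -0.001, 0.182], [0, 0, 0], 0.0], [[-0.007, -0.001, 0.182], [0, 0, 0], 0.0]]}}

```text
time_s: 39.05
tool_pos: [427.9, 263.5, 31.5]
eef_rot: [0.0, 0.721, 0.693, 0.001]
wrist_force: [1.6, -2.5, 6.3]
grip_width: 8.9
gripper_force: 58.9
```

>>> {"name": "jog_arm", "arguments": {"rows": [[[0, 0.01, 0], [0, 0, 0], 0.0], [[0, 0.03, 0], [0, 0, 0], 0.0], [[0, 0.055, 0], [0, 0, 0], 0.0], [[0, 0.08, 0], [0, 0, 0], 0.0], [[0, 0.105, 0], [0, 0, 0], 0.0], [[0, 0.13, 0], [0, 0, 0], 0.0], [[0, 0.155, 0], [0, 0, 0], 0.0], [[0, 0.18, 0], [0, 0, 0], 0.0], [[0, 0.205, 0], [0, 0, 0], 0.0], [[0, 0.23, 0], [0, 0, 0], 0.0]]}}

```text
time_s: 40.05
tool_pos: [541.6, 258.6, 31.5]
eef_rot: [-0.001, 0.721, 0.693, -0.001]
wrist_force: [-3.3, -1.6, 10.9]
grip_width: 9.0
gripper_force: 59.6
```

>>> {"name": "jog_arm", "arguments": {"rows": [[[0, 0.02, 0], [0, 0, 0], 0.0], [[0, 0.035, 0], [0, 0, 0], 0.0], [[0, 0.048, 0], [0, 0, 0], 0.0], [[0, 0.058, 0], [0, 0, 0], 0.0], [[0, 0.064, 0], [0, 0, 0], 0.0], [[0, 0.068, 0], [0, 0, 0], 0.0], [[0, 0.07, 0], [0, 0, 0], 0.0], [[0, 0.07, 0], [0, 0, 0], 0.0]]}}

```text
time_s: 40.85
tool_pos: [577.0, 257.0, 31.6]
eef_rot: [-0.0, 0.721, 0.693, -0.0]
wrist_force: [-1.1, -2.2, 7.6]
grip_width: 9.0
gripper_force: 59.3
```

>>> {"name": "jog_arm", "arguments": {"rows": [[[0, 0.003, 0], [0, 0, 0], 0.0], [[0, 0.006, 0], [0, 0, 0], 0.0], [[0, 0.009, 0], [0, 0, 0], 0.0], [[0, 0.012, 0], [0, 0, 0], 0.0], [[0, 0.014, 0], [0, 0, 0], 0.0], [[0, 0.014, 0], [0, 0, 0], 0.0]]}}

```text
time_s: 41.45
tool_pos: [583.3, 256.7, 31.6]
eef_rot: [-0.0, 0.721, 0.693, -0.001]
wrist_force: [-2.5, -2.4, 10.2]
grip_width: 8.5
gripper_force: 59.5
```

>>> {"name": "jog_arm", "arguments": {"rows": [[[0, 0.003, 0], [0, 0, 0], 0.0], [[0, 0.005, 0], [0, 0, 0], 0.0], [[0, 0.006, 0], [0, 0, 0], 0.0], [[0, 0.006, 0], [0, 0, 0], 0.0]]}}

```text
time_s: 41.85
tool_pos: [583.3, 256.7, 31.5]
eef_rot: [-0.002, 0.721, 0.693, -0.003]
wrist_force: [-10.0, -3.9, 16.6]
grip_width: 8.6
gripper_force: 60.3
```

The force rose at x = 583.3, exactly 160 mm from the open stop, so the drawer is home. Relax, release and lift clear.

>>> {"name": "jog_arm", "arguments": {"rows": [[[0, -0.004, 0], [0, 0, 0], 0.0], [[0, -0.004, 0], [0, 0, 0], 0.0], [[0, -0.004, 0], [0, 0, 0], 0.35], [[0, -0.004, 0], [0, 0, 0], 0.4], [[0, -0.004, 0], [0, 0, 0], 0.4], [[0, -0.004, -0.05], [0, 0, 0], 0.4], [[0, -0.004, -0.12], [0, 0, 0], 0.4], [[0, -0.004, -0.2], [0, 0, 0], 0.4], [[0, -0.004, -0.28], [0, 0, 0], 0.4], [[0, -0.004, -0.3], [0, 0, 0], 0.4]]}}

```text
time_s: 42.85
tool_pos: [587.3, 258.3, 185.2]
eef_rot: [0.001, 0.721, 0.693, 0.003]
wrist_force: [0.6, 0.0, -0.1]
grip_width: 34.2
gripper_force: 0.0
```

>>> {"name": "jog_arm", "arguments": {"rows": [[[-0.1, -0.05, 0], [0, 0, 0], 0.4], [[-0.2, -0.1, 0], [0, 0, 0], 0.4], [[-0.3, -0.15, 0], [0, 0, 0], 0.4], [[-0.4, -0.2, 0], [0, 0, 0], 0.4], [[-0.5, -0.2, 0], [0, 0, 0], 0.4], [[-0.5, -0.2, 0], [0, 0, 0], 0.4], [[-0.5, -0.2, 0], [0, 0, 0], 0.4]]}}

```text
time_s: 43.55
tool_pos: [473.4, 6.7, 179.8]
eef_rot: [-0.0, 0.723, 0.691, -0.002]
wrist_force: [-0.5, -0.2, -0.4]
grip_width: 34.0
gripper_force: 0.0
```

```bash
python3 -c "
from h import *
brief(); a=get_image('top'); b=get_image('side'); hsv=cv2.cvtColor(a,cv2.COLOR_BGR2HSV)
g=(hsv[...,1]<70)&(hsv[...,2]>80); g[:195]=0;g[240:]=0;g[:,:130]=0;g[:,215:]=0
for c in blobs(g,20): print('handle',rect(px2w('top',c,48)), c.min(0),c.max(0))
cv2.imwrite('pics/end.png',np.hstack([a[60:320,60:440],b[180:440,0:380]]))"
```

```text
t 43.55 [473.4   6.7 179.8] F [-0.51 -0.21 -0.41] w 34.0 gf 0.0 q7 -0.09 yaw -2.7 tilt [-0.003 -0.002]
handle (array([594.7, 260.8]), array([106.5,  37.1]), 87.64) [140 198] [197 219]
```

View pics/end.png

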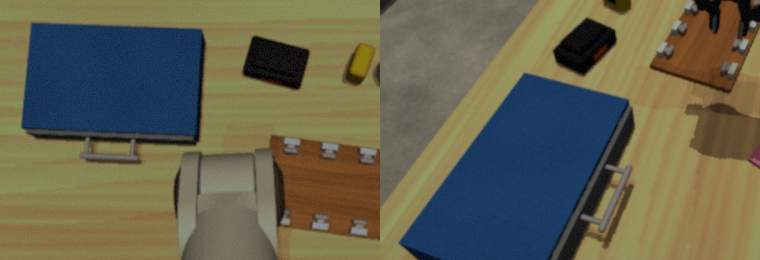

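The drawer is closed further in than at the start, the board is empty, and the bystanders are undisturbed. Handing in.

```bash
python3 -c "
from cell import *
print(finish_job())"
```

```text
the job is handed in; nothing more can be done
None
```

I handed the job in at about 44 s: two aluminium brackets are in the orange compartments, two steel ones in the grey, and the drawer is pushed home against its stop; no verdict was returned.

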